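Gauge the part-used ticket rolls at the stall's till

ROBOT

A 7-joint arm with a two-finger parallel gripper is mounted at the origin on the work surface. World frame = base frame: x ahead of the robot, y to its left, z up, the work surface at z = 0. Lengths are in m, angles in rad, forces in N, time in s.
With the tool pointing down it reaches from about 0.425 to 0.875 m from the base axis. Payload 4.7 kg.
Tool frame: the origin (TCP) lies between the finger pads; the fingertips stand 19 mm ahead of it and the grasp point (between the pads) is the TCP (ctrl.tip_extent is the distance from the TCP to the fingertips, in m); z points along the fingers, y is the line along which they close (so a half turn about z gives the same grasp; the last joint's range is limited). The gripper opens to 87 mm and grips with 3 to 60 N. Pads are 19 mm wide; open, the fingers measure 117 mm over their backs; the gripper's body (75 mm by 190 mm) begins 51 mm behind the grasp point.
Start: joints at [-1.22, 0.321, -0.07, 1.45, 0.023, 1.371, -0.057], TCP at [0.215, 0.613, 0.242] pointing down, gripper open.
Joint ranges: [-2.86, 2.86], [-0.3, 2.09], [-1.38, 1.24], [0.06, 2.45], [-1.56, 4.7], [0.09, 2.05], [-2.69, 2.69]. Speed limits (rad/s): [2.57, 2.57, 3.14, 3.14, 3.14, 3.14, 3.14].

INTERFACE

Orientations are given as a rotation vector (axis times angle).
In Python, from bench import ctrl gives the robot as it stands.
- The arm moves only by the shell command python3 -m crank 'ROWS' [OPENING] [FORCE]. ROWS is JSON, a list of rows, each an object of numbers: "tx", "ty", "tz": the shift along the tool's x, y, z in mm; "turn": the turn about the tool's z in units of 5 degrees (1.0 is 5 degrees). In form: [{"tx": .., "ty": .., "tz": .., "turn": ..}, ...]. A call has 1 to 5 rows; each row is the pose to reach, as a shift and turn from the pose commanded when the call began, along the tool's axes at that moment; what a row does not reach only later rows make up. A row lasts 1/8 s, in which the tool goes at most 62.5 mm and 10.7 degrees, less where a joint would pass 70% of its speed; a pose out of reach is approached as far as the arm can. A call with a gripper value outside its range is refused whole. OPENING is the finger opening in mm, from 0 to 87, set as the call begins (- or left out, the last holds). The fingers move at their own pace and stop on an object; FORCE is the grip in N (left out, the last holds). Time passes only in rows, so rows that repeat a pose let the fingers close. It gives the time, the measured TCP pose, the force, the opening and the grip force at its end, in the units of the state.
- ctrl.get_state(): the state, without advancing time (a new reading comes with each control period).
- ctrl.get_image(name): name is "scene" or "top"; returns (picture, depth): 400x640x3 uint8, red, green, blue; 400x640 float32, m along the optical axis (not along the pixel's ray), 0 where there is no reading.
- ctrl.camera_model(name): a dict with "intrinsics" (3x3 intrinsics, pixels), "origin" and "orientation" of the camera in the world. Camera axes: x right, y down, z forward; pixel columns grow to the right and rows downward; lengths in m; the calibration is good to about 2 mm. A picture is of the moment at which its call begins. camera_model takes no time and is no camera call.
- ctrl.close_job(): hands the job in; it is judged then, once.
Trained networks look in the newest picture that a camera, given by its name, has taken for a name from the list of things; names that differ only in an ending like _2 or _b are one class to them, and where a whole thing is asked for, a point or a joint stands for the part that bears it (a point fixed in the world has none). Each returns a list of dicts, best first, with "confidence" (0 to 1); they miss things now and then, are a little off and sometimes report something else, mostly with a low value. They report only what shows in the picture. A call takes as long as a camera call.
- ctrl.recognise(camera, query): "xyz" ([x, y, z] in m, in world coordinates, good to about 4 mm: the middle of the surface that is visible of it).
- ctrl.mark_of(camera, query): "xyz" ([x, y, z] in m, in world coordinates, good to about 4 mm: a listed point, or the origin of a listed thing).
The state is a dict: "time": time; "joint_positions": joint angles; "qd": joint speeds; "joint_torque": joint torques, N m; "position": TCP position; "tool_rot": TCP orientation; "ft_force": force on the tool from outside, world axes, zero at the start; "torque": the same for the moment, N m; "grip_width": opening from 0.0 (shut) to 1.0 (fully open); "grip_force": force on a finger pad.
Only numpy, scipy, OpenCV 4.12 (cv2) and the standard library are available. Lean on these libraries where they do the work, as an engineer would, in place of code of your own. Each camera call takes 0.05 s, during which the arm holds its last target. There are 200 camera calls.

TASK

Cash up the part-used ticket rolls that stand on the spindle stand, one after another from the thickest down to the thinnest: slide the roll up off its spindle, stand it on the bed of the sliding gauge, let go of it and slide the jaw shut until both jaws bear on the roll with a light, steady push of a few newtons, then open the jaw and stand the roll upright in an empty compartment of the metal coin tray before taking the next one. When all are in the tray, leave the gauge empty with its jaw fully shut. Do not crush a roll in the gauge, and leave the other things on the table where they are.

Things in the scene. Friction and masses are not known exactly. Their poses are not given: they have to be found in the camera images.
- stand: wooden board 190 x 170 mm (local x, y), 12 mm thick, fixed to the table, with four upright steel posts 12 mm in diameter that rise 62 mm above the board, at local (x, y) = (+-55, +-43) mm. Origin: centre of the underside; z up. Each roll present starts threaded on one post, resting on the board. The stand and the tray may change sides of the table.
- gauge: bench sliding gauge (flat caliper), fixed: aluminium bed 8 mm thick, local y -60 to 60, x -35 to 165 mm. Origin: at table height under the inner face of the fixed jaw; local x runs from the fixed to the sliding jaw. Fixed jaw: steel block, 30 mm wide, x -20 to 0, top 50 mm above the table. A graduated strip, 14 mm high, runs along the bed's +y edge (y 48 to 58).
- jaw: sliding jaw: a steel face block 16 mm thick, 30 mm wide, top 52 mm above the table, with a carriage and fin behind it. Origin: in the plane of its inner face (towards the fixed jaw), at table height, in the middle; axes as the gauge's. Its x in the gauge's frame is the gap between the jaws: 0 = shut, 100 mm = fully open. Slides with about 3 N friction, stays where it is left, starts anywhere.
- jaw_fin (a point): grip point on the black upright fin of the sliding jaw: its middle, 66 mm above the table, 36 mm from the jaw's inner face away from the fixed jaw. The fin is 24 mm long along the slide, 14 mm thick across it (gauge's y: pinch it this way), top 85 mm above the table; below 32 mm is the carriage (34 mm long, 30 mm wide). Move it along the slide to work the jaw.
- tray: metal coin tray 190 x 190 mm, 20 mm high, walls and floor 4 mm, fixed to the table, with two low crossing dividers (17 mm high) that make four square compartments about 89 mm wide, their centres at local (x, y) = (+-46.5, +-46.5) mm. Origin: centre of the underside; the compartment floor is 4 mm above it. All start empty.
- roll_a: the thickest ticket roll: wound white paper on a cardboard core, 64 mm outside diameter, 46 mm tall, with a 20 mm through hole, 50 to 130 g. Origin: its middle, 23 mm above its underside; z along its axis. Any of the four rolls may be absent (two or three are present).
- roll_b: the second thickest ticket roll: wound white paper on a cardboard core, 56 mm outside diameter, 46 mm tall, with a 20 mm through hole, 50 to 130 g. Origin: its middle, 23 mm above its underside; z along its axis. Any of the four rolls may be absent (two or three are present).
- roll_c: the third thickest ticket roll: wound white paper on a cardboard core, 48 mm outside diameter, 46 mm tall, with a 20 mm through hole, 50 to 130 g. Origin: its middle, 23 mm above its underside; z along its axis. Any of the four rolls may be absent (two or three are present).
- roll_d: the thinnest ticket roll: wound white paper on a cardboard core, 40 mm outside diameter, 46 mm tall, with a 20 mm through hole, 50 to 130 g. Origin: its middle, 23 mm above its underside; z along its axis. Any of the four rolls may be absent (two or three are present).
- water: bystander, to be left alone: clear water bottle, 64 mm in diameter, 210 mm tall. Origin: centre of its underside.
- soda: bystander, to be left alone: brown glass bottle, 60 mm in diameter, 220 mm tall. Origin: centre of its underside.
- cup: bystander, to be left alone: paper cup, 76 mm in diameter, 95 mm tall. Origin: centre of its underside.
- tape: bystander, to be left alone: roll of brown adhesive tape lying flat, 100 mm outside diameter, 24 mm high. Origin: centre of its underside.
- opener: bystander, to be left alone: bottle opener with a white handle, 150 mm long, lying flat. Origin: centre of its underside.
- stapler: bystander, to be left alone: black stapler, 110 mm long, 40 mm high. Origin: centre of its underside.

How it is judged:
By the outcome, as a careful person would: the job done as asked, in the order asked, and still so for the second after the job is handed in, with the robot touching nothing.
Of roll_a, roll_b, roll_c, roll_d only 2 to 3 are there at a start; the rules pass over those that are not, and their reading is None.
At some moment in a run one of roll_a, roll_b, roll_c, roll_d may be knocked a few centimetres aside while the robot is not near it.
Once in a run the grip may slacken for a moment while it holds something.
It also fails if it takes over 210 s, if anything falls off the work surface, if the arm or the gripper's body presses on something with over 40 N, if the wrist force passes 120 N, or if a joint passes its speed limit or range.

## Working session

There is one attempt and no reset: what is moved stays moved. The work goes in short steps, Python scripts to look and compute and a shell command to move; the robot and the scene stay as the last step left them, time stands still between calls to the robot, and variables do not carry over. Pictures are saved under pics/ and viewed, at most 14 in all, crops included, and the job is handed in when it is done.

```bash
mkdir -p pics; ls
python3 - <<'E'
from bench import ctrl
import cv2
s=ctrl.get_state(); print(s)
for n in("scene","top"):
    im,d=ctrl.get_image(n); cv2.imwrite(f"pics/{n}0.png",im[:,:,::-1]); print(n,ctrl.camera_model(n))
E
```

```text
pics
{'time': 0.0, 'joint_positions': array([-1.21990171,  0.32185994, -0.07005566,  1.45168673,  0.02261771,
        1.37085444, -0.05693198]), 'qd': array([ 0.00094258, -0.00024633,  0.00100846,  0.00070887, -0.00080658,
        0.0009183 ,  0.00126463]), 'joint_torque': array([ 4.18418017e-05, -4.91277552e+01, -4.03557736e-01, -3.12530959e+01,
       -6.37645600e-02,  4.38608578e-02,  1.74302277e-04]), 'position': array([0.21469117, 0.61294497, 0.24043142]), 'tool_rot': array([-0.52654221, -3.0969369 ,  0.00315853]), 'ft_force': array([-0.92822558,  0.01671637,  0.83894655]), 'torque': array([-0.01627136, -0.04080792,  0.00692175]), 'grip_force': 0.0, 'grip_width': 0.999400514224946}
scene {'intrinsics': array([[373.16223551,   0.        , 320.15432708],
       [  0.        , 373.16223551, 195.30723359],
       [  0.        ,   0.        ,   1.        ]]), 'origin': array([ 0.95071477, -0.51618385,  0.85708042]), 'orientation': array([-2.3540054 , -0.91999707,  0.28526742])}
top {'intrinsics': array([[409.26465155,   0.        , 319.36991863],
       [  0.        , 409.26465155, 202.01329835],
       [  0.        ,   0.        ,   1.        ]]), 'origin': array([ 0.49301495, -0.0868565 ,  1.27241872]), 'orientation': array([-2.18101261,  2.16049391, -0.0721761 ])}
```

View pics/top0.png

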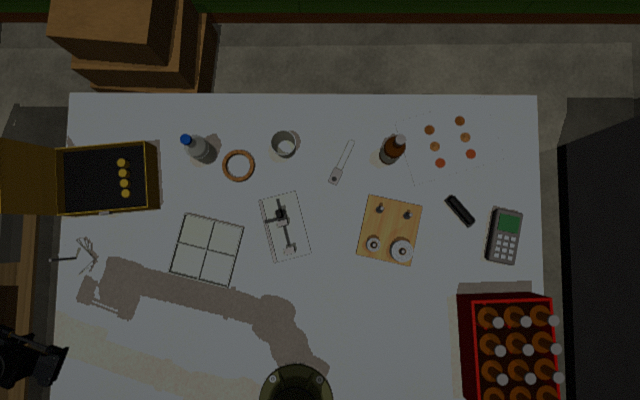

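View pics/scene0.png

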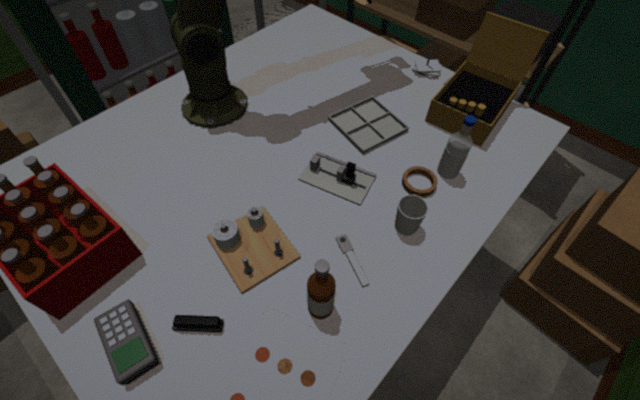

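Run:
```python
from bench import ctrl
for n in("scene","top"):
    for q in("stand","gauge","jaw","jaw_fin","tray","roll_a","roll_b","roll_c","roll_d"):
        print(n,q,[(x['xyz'].round(3) if hasattr(x['xyz'],'round') else [round(v,3) for v in x['xyz']],round(x['confidence'],2)) for x in ctrl.mark_of(n,q)[:5]])
```

```text
scene stand [([0.519, -0.276, -0.001], 0.71), ([0.446, 0.287, -0.001], 0.51), ([0.47, -0.226, 0.036], 0.38)]
scene gauge [([0.461, 0.023, 0.002], 0.76)]
scene jaw [([0.526, 0.047, 0.003], 0.71)]
scene jaw_fin [([0.563, 0.052, 0.063], 0.59), ([0.745, -0.279, -0.001], 0.25)]
scene tray [([0.45, 0.284, -0.002], 0.89)]
scene roll_a [([0.449, -0.308, 0.034], 0.84), ([0.47, -0.223, 0.033], 0.83)]
scene roll_b [([0.449, -0.308, 0.034], 0.84), ([0.47, -0.223, 0.033], 0.83)]
scene roll_c [([0.449, -0.308, 0.034], 0.84), ([0.47, -0.223, 0.033], 0.83)]
scene roll_d [([0.449, -0.308, 0.034], 0.84), ([0.47, -0.223, 0.033], 0.83)]
top stand [([0.515, -0.279, -0.002], 0.75)]
top gauge [([0.459, 0.023, -0.004], 0.86)]
top jaw [([0.526, 0.043, 0.003], 0.74), ([0.513, -0.28, -0.003], 0.4)]
top jaw_fin [([0.561, 0.053, 0.066], 0.56)]
top tray [([0.712, 0.194, 0.003], 0.66), ([0.447, 0.286, 0.0], 0.65), ([0.451, -0.312, 0.034], 0.44)]
top roll_a [([0.452, -0.313, 0.035], 0.76), ([0.471, -0.229, 0.03], 0.64), ([0.771, 0.044, 0.001], 0.53)]
top roll_b [([0.452, -0.313, 0.035], 0.76), ([0.471, -0.229, 0.03], 0.64), ([0.771, 0.044, 0.001], 0.53)]
top roll_c [([0.452, -0.313, 0.035], 0.76), ([0.471, -0.229, 0.03], 0.64), ([0.771, 0.044, 0.001], 0.53)]
top roll_d [([0.452, -0.313, 0.035], 0.76), ([0.471, -0.229, 0.03], 0.64), ([0.771, 0.044, 0.001], 0.53)]
```

The top view shows two rolls on the stand, a large one at (402,250) and a small one at (374,243). The gauge is at (285,227) and the empty tray at (207,249). Next I'll measure these from both views.

```bash
cat > h.py <<'E'
from bench import ctrl
import numpy as np, cv2
from scipy.spatial.transform import Rotation as R
def cloud(n):
    im,d=ctrl.get_image(n); m=ctrl.camera_model(n); K=m['intrinsics']
    v,u=np.mgrid[:400,:640]
    p=np.stack([(u-K[0,2])/K[0,0]*d,(v-K[1,2])/K[1,1]*d,d],-1)
    w=p@R.from_rotvec(m['orientation']).as_matrix().T+m['origin']
    w[d==0]=np.nan
    return im,w
def sel(w,x,y,z):
    return w[(w[...,0]>x[0])&(w[...,0]<x[1])&(w[...,1]>y[0])&(w[...,1]<y[1])&(w[...,2]>z[0])&(w[...,2]<z[1])]
def rect(p):
    r=cv2.minAreaRect(p[:,:2].astype(np.float32)*1000); return np.round(r[0],1),np.round(r[1],1),round(r[2],1)
E
python3 - <<'E'
from h import *
for n in("top","scene"):
    im,w=cloud(n)
    t=sel(w,(.3,.7),(-.1,0.2),(-.02,.02)); print(n,'table z',np.median(t[:,2]),t[:,2].std())
    b=sel(w,(.39,.64),(-.42,-.14),(.006,.018)); print('board',len(b),rect(b),np.median(b[:,2]))
    for c in((.451,-.312),(.471,-.228)):
        p=sel(w,(c[0]-.045,c[0]+.045),(c[1]-.045,c[1]+.045),(.05,.066)); p=p[np.hypot(*(p[:,:2]-c).T)<.042]
        (cx,cy),r=cv2.minEnclosingCircle(p[:,:2].astype(np.float32)*1000); print('roll',len(p),cx,cy,r,np.median(p[:,2]),'area r',)
    q=sel(w,(.39,.64),(-.42,-.14),(.022,.085)); print('all tall n',len(q))
    for c in((.56,-.25),(.55,-.33)):
        p=sel(w,(c[0]-.04,c[0]+.04),(c[1]-.03,c[1]+.03),(.03,.085)); print('post',len(p),p.mean(0).round(4) if len(p) else 0)
    g=sel(w,(.38,.68),(-.08,.14),(.005,.011)); print('bed',len(g),rect(g))
    j=sel(w,(.38,.68),(-.08,.14),(.025,.1)); 
    for a in sorted(j.round(4).tolist(),key=lambda a:a[0]): print(*[int(x*1000) for x in a],end=' | ')
    print()
    t=sel(w,(.3,.6),(.15,.42),(.009,.025)); print('tray',len(t),rect(t),np.median(t[:,2]))
top=cloud('top')[0][170:300,160:440]
cv2.imwrite('pics/c1.png',cv2.resize(cv2.convertScaleAbs(top[:,:,::-1],alpha=1.5),(784,364),interpolation=cv2.INTER_CUBIC))
E
```

```text
top table z 0.00024892855665625824 0.004568650936116666
board 2781 (array([ 504.2, -280.5]), array([265.5, 233.9]), 87.2) 0.011420555837419633
roll 347 450.9339294433594 -310.25042724609375 31.81171989440918 0.05726995285237768 area r
roll 113 468.61993408203125 -226.5968475341797 19.92017364501953 0.0577054046573684 area r
all tall n 595
post 20 [ 0.5757 -0.2475  0.0639]
post 24 [ 0.558  -0.3313  0.0637]
bed 1595 (array([529.3,  28.9]), array([216. , 295.3]), 90.0)
436 34 49 | 439 26 46 | 439 34 51 | 439 31 51 | 439 23 48 | 439 28 51 | 439 19 50 | 442 34 50 | 442 31 51 | 442 28 51 | 442 25 50 | 442 23 49 | 442 14 48 | 442 19 50 | 442 17 49 | 442 11 47 | 444 6 28 | 444 32 44 | 445 35 48 | 445 28 50 | 445 26 48 | 445 20 47 | 445 22 51 | 445 17 50 | 445 13 51 | 445 11 51 | 445 8 50 | 448 35 49 | 448 32 49 | 448 29 48 | 448 23 48 | 448 20 48 | 448 17 49 | 448 11 48 | 448 25 54 | 448 13 52 | 448 8 51 | 450 38 45 | 450 35 49 | 450 32 48 | 450 29 46 | 450 26 46 | 451 23 49 | 451 20 48 | 451 11 45 | 451 8 45 | 451 14 51 | 451 16 53 | 453 9 35 | 453 29 46 | 453 38 49 | 453 35 50 | 453 32 49 
[... 6972 characters left out ...]
33 | 571 48 81 | 571 68 29 | 572 52 82 | 572 50 32 | 572 57 39 | 572 58 34 | 572 55 84 | 572 51 79 | 572 48 73 | 572 46 58 | 572 59 55 | 572 47 78 | 572 46 54 | 572 57 65 | 572 62 30 | 572 45 28 | 573 39 33 | 573 40 28 | 573 56 71 | 573 55 81 | 573 46 50 | 573 49 61 | 573 47 40 | 573 47 66 | 573 47 71 | 573 49 57 | 573 48 31 | 574 54 78 | 574 54 48 | 574 61 28 | 574 53 53 | 574 56 33 | 574 51 68 | 574 51 64 | 574 49 79 | 574 42 28 | 575 51 60 | 575 49 39 | 575 47 55 | 575 48 50 | 575 49 45 | 575 49 75 | 575 55 30 | 575 55 25 | 575 50 31 | 576 48 37 | 576 44 32 | 577 39 28 | 577 48 29 | 577 43 30 | 579 42 27 | 
tray 709 (array([451.1, 281.9]), array([192.6, 194.3]), 76.2) 0.015596884541709488
```

View pics/c1.png

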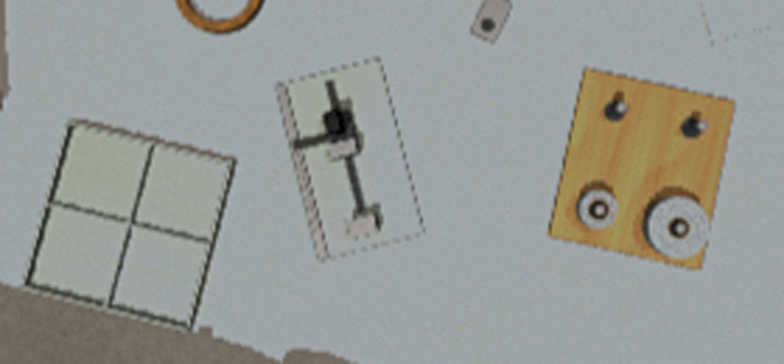

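The crop shows the gauge angled about 15°, with a large roll (radius 32 mm, so roll_a) and a small one (radius 20 mm, so roll_d). First I'll open the jaw by gripping its fin.

```bash
cat >> h.py <<'E'
G=np.array([.4605,.024]); GA=np.deg2rad(15)
ex=np.array([np.cos(GA),np.sin(GA)]); ey=np.array([-ex[1],ex[0]])
def gp(x,y=0): return G+ex*x/1000+ey*y/1000
def to(xy,z,yaw=None):
    s=ctrl.get_state(); M=R.from_rotvec(s['tool_rot']).as_matrix()
    d=M.T@(np.array([*xy,z])-s['position'])*1000
    a=np.degrees(np.arctan2(M[1,1],M[0,1])); t=0
    if yaw is not None: t=-((yaw-a+90)%180-90)/5
    print('t=%.1f'%s['time'],'pos',s['position'].round(4),'yaw %.1f'%a,'shift',d.round(1),'turn %.2f'%t,'F',s['ft_force'].round(1),'q7 %.2f'%s['joint_positions'][6])
E
python3 -c "
from h import *
to(gp(104),.15,105)"
```

```text
t=1.1 pos [0.2148 0.6135 0.2416] yaw 70.7 shift [-512.6 -416.6   91.6] turn -6.86 F [-0.3 -0.1  0.3] q7 -0.06
```

```bash
python3 -m crank '[{"tx":-46,"ty":-37,"tz":0,"turn":-1.5},{"tx":-92,"ty":-75,"tz":0,"turn":-3},{"tx":-138,"ty":-112,"tz":0,"turn":-4.5},{"tx":-184,"ty":-150,"tz":0,"turn":-6},{"tx":-230,"ty":-187,"tz":0,"turn":-6.9}]' 50; python3 -c "
from h import *
to(gp(104),.15,105)"
```

```text
time: 1.78
position: [0.371, 0.3592, 0.2419]
tool_rot: [-0.42, 3.113, 0.001]
ft_force: [0.6, 0.2, -0.2]
grip_width: 0.593
grip_force: 0.0
t=1.8 pos [0.371  0.3592 0.2419] yaw 105.4 shift [-101.3 -347.7   91.8] turn 0.07 F [ 0.6  0.2 -0.2] q7 1.02
```

```bash
python3 -m crank '[{"tx":-17,"ty":-58},{"tx":-34,"ty":-116},{"tx":-51,"ty":-174},{"tx":-68,"ty":-232},{"tx":-84,"ty":-290}]'; python3 -m crank '[{"tx":-17,"ty":-58},{"tx":-17,"ty":-58,"tz":40},{"tx":-17,"ty":-58,"tz":80},{"tx":-17,"ty":-58,"tz":92},{"tx":-17,"ty":-58,"tz":92}]' ; python3 -c "
from h import *
to(gp(104),.070,105)"
```

```text
t=1.8 pos [0.371  0.3592 0.2419] yaw 105.4 shift [-101.3 -347.7  171.8] turn 0.07 F [ 0.6  0.2 -0.2] q7 1.02$[0]: bad value
$[0]: bad value
```

```bash
python3 -m crank '[{"tx":-17,"ty":-58,"tz":0,"turn":0},{"tx":-34,"ty":-116,"tz":0,"turn":0},{"tx":-51,"ty":-174,"tz":0,"turn":0},{"tx":-68,"ty":-232,"tz":0,"turn":0},{"tx":-84,"ty":-290,"tz":0,"turn":0}]'; python3 -m crank '[{"tx":-17,"ty":-58,"tz":0,"turn":0},{"tx":-17,"ty":-58,"tz":40,"turn":0},{"tx":-17,"ty":-58,"tz":80,"turn":0},{"tx":-17,"ty":-58,"tz":92,"turn":0},{"tx":-17,"ty":-58,"tz":92,"turn":0}]' ; python3 -c "
from h import *
to(gp(104),.070,105)"
```

```text
time: 2.4
position: [0.5281, 0.1015, 0.242]
tool_rot: [-0.416, 3.113, 0.001]
ft_force: [0.3, 0.6, 0.2]
grip_width: 0.576
grip_force: 0.0
time: 3.02
position: [0.5587, 0.0518, 0.1496]
tool_rot: [0.416, -3.113, 0.0]
ft_force: [0.0, 0.1, -0.7]
grip_width: 0.574
grip_force: 0.0
t=3.0 pos [0.5587 0.0518 0.1496] yaw 105.2 shift [-2.  -1.4 79.6] turn 0.04 F [ 0.   0.1 -0.7] q7 1.77
```

```bash
python3 -m crank '[{"tx":-2,"ty":-1,"tz":26,"turn":0},{"tx":-2,"ty":-1,"tz":52,"turn":0},{"tx":-2,"ty":-1,"tz":70,"turn":0},{"tx":-2,"ty":-1,"tz":78,"turn":0},{"tx":-2,"ty":-1,"tz":78,"turn":0}]'; python3 -m crank '[{"tx":0,"ty":0,"tz":0,"turn":0},{"tx":0,"ty":0,"tz":0,"turn":0},{"tx":0,"ty":0,"tz":0,"turn":0},{"tx":0,"ty":0,"tz":0,"turn":0},{"tx":0,"ty":0,"tz":0,"turn":0}]' 0 8;python3 -c "
from h import *
to(gp(133),.070,105)"
```

```text
time: 3.65
position: [0.5613, 0.0514, 0.0719]
tool_rot: [-0.416, 3.114, 0.0]
ft_force: [-0.5, 0.2, 0.2]
grip_width: 0.573
grip_force: 0.0
time: 4.28
position: [0.5605, 0.0538, 0.0718]
tool_rot: [0.418, -3.113, -0.005]
ft_force: [-1.7, 3.8, 2.6]
grip_width: 0.16
grip_force: 8.0
t=4.3 pos [0.5605 0.0538 0.0718] yaw 105.3 shift [-28.7  -3.    1.7] turn 0.06 F [-1.7  3.8  2.6] q7 1.80
```

```bash
python3 -m crank '[{"tx":-7,"ty":2.5,"tz":0,"turn":0},{"tx":-14,"ty":2.5,"tz":0,"turn":0},{"tx":-21,"ty":2.5,"tz":0,"turn":0},{"tx":-28,"ty":2.5,"tz":0,"turn":0},{"tx":-29,"ty":2.5,"tz":0,"turn":0}]' - 15;  python3 -m crank '[{"tx":0,"ty":0,"tz":0,"turn":0},{"tx":0,"ty":0,"tz":0,"turn":0}]' ;python3 -c "
from h import *
to(gp(136),.070,105)"
```

```text
time: 4.9
position: [0.5892, 0.0617, 0.0717]
tool_rot: [-0.416, 3.113, 0.0]
ft_force: [-3.0, 1.2, 5.9]
grip_width: 0.162
grip_force: 15.0
time: 5.15
position: [0.5892, 0.0616, 0.0718]
tool_rot: [-0.416, 3.112, 0.0]
ft_force: [-0.4, 2.4, 2.2]
grip_width: 0.155
grip_force: 15.0
t=5.2 pos [0.5892 0.0616 0.0718] yaw 105.2 shift [-2.  -3.   1.8] turn 0.04 F [-0.4  2.4  2.2] q7 1.80
```

```bash
python3 -m crank '[{"tx":-2,"ty":0.5,"tz":0,"turn":0},{"tx":-4,"ty":0.5,"tz":0,"turn":0},{"tx":-6,"ty":0.5,"tz":0,"turn":0},{"tx":-6,"ty":0.5,"tz":0,"turn":0}]';python3 -c "
from h import *
to(gp(136),.070,105)"
```

```text
time: 5.65
position: [0.5924, 0.0625, 0.0717]
tool_rot: [0.414, -3.11, 0.0]
ft_force: [-7.9, 0.9, 8.7]
grip_width: 0.158
grip_force: 15.0
t=5.7 pos [0.5924 0.0625 0.0717] yaw 105.2 shift [ 1.4 -3.   1.7] turn 0.04 F [-7.9  0.9  8.7] q7 1.80
```

```bash
sed -i 's/^G=.*/G=np.array([.4598,.0265]); GA=np.deg2rad(15.2)/; s/^    if yaw is not None.*/    if yaw is not None: t=-((yaw-a+180)%360-180)\/5/' h.py
python3 -m crank '[{"tx":0,"ty":0,"tz":0,"turn":0},{"tx":0,"ty":0,"tz":0,"turn":0}]' 40
python3 -m crank '[{"tx":0,"ty":0,"tz":-30,"turn":0},{"tx":0,"ty":0,"tz":-80,"turn":0},{"tx":0,"ty":0,"tz":-80,"turn":2},{"tx":0,"ty":0,"tz":-80,"turn":4}]' 87
python3 - <<'E'
from h import *
to((.4545,-.309),.15,-12.3)
for n in("top","scene"):
    im,w=cloud(n)
    for c in((.451,-.312),(.471,-.228)):
        p=sel(w,(c[0]-.045,c[0]+.045),(c[1]-.045,c[1]+.045),(.05,.066)); p=p[np.hypot(*(p[:,:2]-c).T)<.042]
        print(n,'roll',len(p),cv2.minEnclosingCircle(p[:,:2].astype(np.float32)*1000),p[:,:2].mean(0).round(4))
    for q in('roll_a','soda','jaw_fin'): print(q,[(np.round(x['xyz'],3),round(x['confidence'],2)) for x in ctrl.mark_of(n,q)[:3]])
E
```

```text
time: 5.9
position: [0.5942, 0.0628, 0.0712]
tool_rot: [-0.415, 3.114, -0.001]
ft_force: [-0.9, -0.5, 0.6]
grip_width: 0.308
grip_force: 0.0
time: 6.4
position: [0.5948, 0.063, 0.1522]
tool_rot: [0.141, 3.136, 0.0]
ft_force: [-0.2, -0.4, -0.3]
grip_width: 0.759
grip_force: 0.0
t=6.4 pos [0.5948 0.063  0.1522] yaw 84.9 shift [ 106.3 -383.1    1.9] turn 19.43 F [-0.2 -0.4 -0.3] q7 1.43
top roll 343 ((451.07525634765625, -309.8846130371094), 31.637285232543945) [ 0.4509 -0.3099]
top roll 114 ((469.019287109375, -226.51580810546875), 19.974136352539062) [ 0.4689 -0.2258]
roll_a [(array([ 0.472, -0.226,  0.033]), 0.71), (array([ 0.455, -0.312,  0.038]), 0.62)]
soda [(array([ 0.752, -0.276,  0.001]), 0.94)]
jaw_fin [(array([0.591, 0.061, 0.067]), 0.55)]
scene roll 445 ((455.8927917480469, -312.0986633300781), 33.39680862426758) [ 0.4578 -0.3123]
scene roll 150 ((474.03607177734375, -226.97824096679688), 20.864355087280273) [ 0.4761 -0.2289]
roll_a [(array([ 0.449, -0.308,  0.032]), 0.73), (array([ 0.468, -0.226,  0.036]), 0.63)]
soda [(array([ 0.743, -0.279,  0.001]), 0.56)]
jaw_fin [(array([ 0.515, -0.279, -0.003]), 0.69), (array([0.593, 0.063, 0.066]), 0.66)]
```

```bash
python3 -m crank '[{"tx":15,"ty":-54,"tz":0,"turn":2},{"tx":30,"ty":-108,"tz":0,"turn":4},{"tx":45,"ty":-162,"tz":0,"turn":6},{"tx":60,"ty":-216,"tz":0,"turn":8},{"tx":75,"ty":-270,"tz":0,"turn":10}]'
python3 -c "
from h import *
to((.453,-.310),.15,-12.3)"
```

```text
time: 7.42
position: [0.496, -0.2011, 0.1518]
tool_rot: [1.452, 2.785, 0.001]
ft_force: [1.0, -0.3, -0.5]
grip_width: 1.002
grip_force: 0.0
t=7.4 pos [ 0.496  -0.2011  0.1518] yaw 34.9 shift [-64.6 -97.7   1.7] turn 9.45 F [ 1.  -0.3 -0.5] q7 1.05
```

```bash
python3 -m crank '[{"tx":-27,"ty":-41,"tz":0,"turn":2},{"tx":-54,"ty":-82,"tz":0,"turn":4},{"tx":-64.5,"ty":-97.5,"tz":0,"turn":6},{"tx":-64.5,"ty":-97.5,"tz":0,"turn":8},{"tx":-64.5,"ty":-97.5,"tz":0,"turn":9.5}]'
python3 -c "
from h import *
to((.453,-.310),.044,-12.3)"
```

```text
time: 8.05
position: [0.4539, -0.3089, 0.1515]
tool_rot: [2.451, 1.965, 0.0]
ft_force: [0.7, -0.0, 0.4]
grip_width: 1.003
grip_force: 0.0
t=8.1 pos [ 0.4539 -0.3089  0.1515] yaw -12.6 shift [ -1.3  -0.7 107.5] turn -0.05 F [ 0.7 -0.   0.4] q7 0.50
```

```bash
python3 -m crank '[{"tx":-1,"ty":-0.5,"tz":35,"turn":0},{"tx":-1,"ty":-0.5,"tz":60,"turn":0},{"tx":-1,"ty":-0.5,"tz":80,"turn":0},{"tx":-1,"ty":-0.5,"tz":98,"turn":0},{"tx":-1,"ty":-0.5,"tz":108,"turn":0}]'
python3 -m crank '[{"tx":0,"ty":0,"tz":0,"turn":0},{"tx":0,"ty":0,"tz":0,"turn":0},{"tx":0,"ty":0,"tz":0,"turn":0},{"tx":0,"ty":0,"tz":0,"turn":0},{"tx":0,"ty":0,"tz":0,"turn":0}]' 0 12
python3 -c "
from h import *
to((.453,-.310),.044,-12.3)"
```

```text
time: 8.68
position: [0.4533, -0.3092, 0.0426]
tool_rot: [-2.446, -1.971, 0.001]
ft_force: [0.8, 0.3, 0.1]
grip_width: 0.996
grip_force: 0.0
time: 9.3
position: [0.4541, -0.3095, 0.0442]
tool_rot: [2.446, 1.97, 0.001]
ft_force: [0.3, 0.7, 4.7]
grip_width: 0.736
grip_force: 12.0
t=9.3 pos [ 0.4541 -0.3095  0.0442] yaw -12.3 shift [-0.7 -0.9  0.2] turn 0.00 F [0.3 0.7 4.7] q7 0.62
```

```bash
python3 -m crank '[{"tx":0,"ty":0,"tz":-15,"turn":0},{"tx":0,"ty":0,"tz":-40,"turn":0},{"tx":0,"ty":0,"tz":-70,"turn":0},{"tx":0,"ty":0,"tz":-105,"turn":0},{"tx":0,"ty":0,"tz":-108,"turn":0}]' - 18
python3 -c "
from h import *
to(gp(44),.15,-74.8)"
```

```text
time: 9.93
position: [0.4548, -0.3103, 0.1543]
tool_rot: [2.444, 1.968, 0.005]
ft_force: [1.2, 0.1, -1.6]
grip_width: 0.726
grip_force: 18.0
t=9.9 pos [ 0.4548 -0.3103  0.1543] yaw -12.3 shift [350.4 -27.9   4.1] turn 12.50 F [ 1.2  0.1 -1.6] q7 0.51
```

```bash
python3 -m crank '[{"tx":25,"ty":-2,"tz":0,"turn":1},{"tx":70,"ty":-5,"tz":0,"turn":3},{"tx":115,"ty":-9,"tz":0,"turn":5},{"tx":165,"ty":-13,"tz":0,"turn":7},{"tx":215,"ty":-17,"tz":0,"turn":9}]'
python3 -c "
from h import *
to(gp(44),.15,-74.8)"
```

```text
time: 10.55
position: [0.4811, -0.1034, 0.1507]
tool_rot: [-2.993, -0.952, 0.002]
ft_force: [0.8, 0.1, -1.7]
grip_width: 0.735
grip_force: 18.0
t=10.6 pos [ 0.4811 -0.1034  0.1507] yaw -54.7 shift [  98.9 -103.3    0.7] turn 4.01 F [ 0.8  0.1 -1.7] q7 -0.75
```

```bash
python3 -m crank '[{"tx":35,"ty":-36,"tz":0,"turn":2},{"tx":70,"ty":-72,"tz":0,"turn":4},{"tx":95,"ty":-100,"tz":0,"turn":4},{"tx":99,"ty":-103,"tz":0,"turn":4},{"tx":99,"ty":-103,"tz":0,"turn":4}]'
python3 -c "
from h import *
to(gp(44),.041,-74.8)"
```

```text
time: 11.18
position: [0.5019, 0.036, 0.1508]
tool_rot: [3.112, 0.427, -0.003]
ft_force: [0.4, -0.2, -1.7]
grip_width: 0.732
grip_force: 1.8
t=11.2 pos [0.5019 0.036  0.1508] yaw -74.4 shift [  1.1  -1.9 109.8] turn 0.08 F [ 0.4 -0.2 -1.7] q7 -1.36
```

The grip slackened just now, so I'll let it recover and check the roll before lowering.

```bash
python3 -m crank '[{"tx":0,"ty":0,"tz":0,"turn":0},{"tx":1,"ty":-2,"tz":0,"turn":0},{"tx":1,"ty":-2,"tz":0,"turn":0}]' 0 18
python3 - <<'E'
from h import *
to(gp(44),.041,-74.8)
for n in("top","scene"):
    im,w=cloud(n); 
    p=sel(w,(.42,.6),(-.06,.14),(.09,.2)); print(n,len(p))
    cv2.imwrite(f'pics/s_{n}.png',cv2.resize(cv2.convertScaleAbs((im[130:260,260:440] if n=='scene' else im[170:300,220:400])[:,:,::-1],alpha=1.6),(720,520),interpolation=cv2.INTER_CUBIC))
E
```

```text
time: 11.55
position: [0.503, 0.0383, 0.1516]
tool_rot: [-3.112, -0.425, -0.0]
ft_force: [0.6, 0.0, -1.2]
grip_width: 0.737
grip_force: 18.0
t=11.6 pos [0.503  0.0383 0.1516] yaw -74.4 shift [-8.000e-01  1.000e-01  1.106e+02] turn 0.07 F [ 0.6  0.  -1.2] q7 -1.37
top 32
scene 263
```

View pics/s_scene.png

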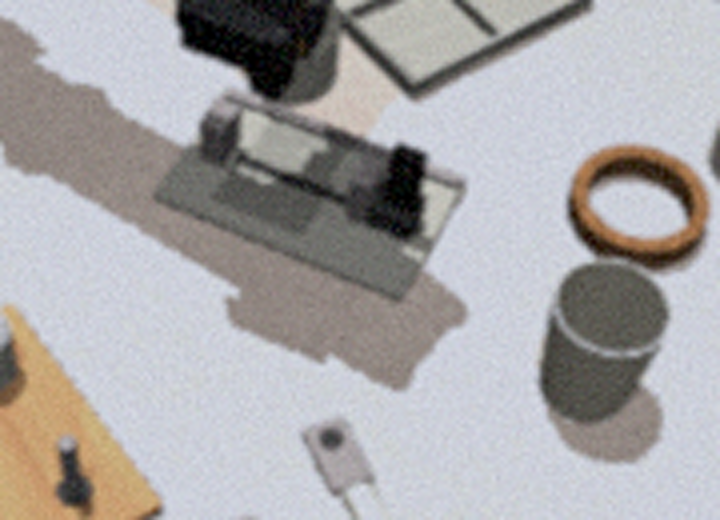

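The roll is still held, visible under the gripper at crop (310,70). I'll measure where its underside sits.

Run:
```python
from h import *
P=ctrl.get_state()['position']
for n in("scene","top"):
    im,w=cloud(n); p=sel(w,(.42,.6),(-.06,.14),(.09,.2)); r=np.hypot(*(p[:,:2]-P[:2]).T)
    q=p[(r>.026)&(r<.04)]; print(n,len(q),np.sort(q[:,2])[:12].round(3), np.histogram(p[:,2],10))
    q=q[q[:,2]<.13]; print(q.mean(0) if len(q) else 0)
    # fit circle centre r=32
    from scipy.optimize import least_squares
    if len(q)>20: print(least_squares(lambda c:np.hypot(*(q[:,:2]-c).T)-.032,P[:2]).x)
```

```text
scene 211 [0.117 0.117 0.117 0.119 0.119 0.119 0.119 0.119 0.119 0.119 0.12  0.12 ] (array([31, 37, 38, 41, 20, 66, 11,  6,  8,  2]), array([0.11663959, 0.124807  , 0.13297441, 0.14114182, 0.14930924,
       0.15747665, 0.16564406, 0.17381147, 0.18197888, 0.19014629,
       0.1983137 ]))
[0.52402932 0.02200083 0.12320252]
[0.50382656 0.03713205]
top 34 [0.141 0.142 0.146 0.149 0.151 0.156 0.162 0.162 0.162 0.162 0.162 0.162] (array([ 1,  0,  0,  0,  0,  2,  3,  1, 25,  3]), array([0.09029543, 0.09918051, 0.10806559, 0.11695068, 0.12583576,
       0.13472085, 0.14360593, 0.15249101, 0.1613761 , 0.17026118,
       0.17914626]))
0
```

```bash
python3 -m crank '[{"tx":0,"ty":0,"tz":35,"turn":0},{"tx":0,"ty":0,"tz":65,"turn":0},{"tx":0,"ty":0,"tz":90,"turn":0},{"tx":0,"ty":0,"tz":103,"turn":0},{"tx":0,"ty":0,"tz":107,"turn":0}]'
python3 -m crank '[{"tx":0,"ty":0,"tz":1,"turn":0},{"tx":0,"ty":0,"tz":2,"turn":0},{"tx":0,"ty":0,"tz":2,"turn":0}]'
```

```text
time: 12.38
position: [0.5027, 0.0387, 0.0441]
tool_rot: [3.112, 0.427, -0.001]
ft_force: [-0.2, 1.0, -0.8]
grip_width: 0.736
grip_force: 18.0
time: 12.75
position: [0.5033, 0.0389, 0.0431]
tool_rot: [-3.112, -0.426, -0.002]
ft_force: [0.3, -0.1, -1.7]
grip_width: 0.733
grip_force: 18.0
```

```bash
python3 -m crank '[{"tx":0,"ty":0,"tz":1,"turn":0},{"tx":0,"ty":0,"tz":2,"turn":0},{"tx":0,"ty":0,"tz":2,"turn":0}]'
```

```text
time: 13.12
position: [0.5028, 0.0388, 0.0405]
tool_rot: [-3.112, -0.427, 0.0]
ft_force: [0.3, -0.3, -1.3]
grip_width: 0.734
grip_force: 18.0
```

```bash
python3 -m crank '[{"tx":0,"ty":0,"tz":1,"turn":0},{"tx":0,"ty":0,"tz":2,"turn":0},{"tx":0,"ty":0,"tz":2,"turn":0}]'
```

```text
time: 13.5
position: [0.503, 0.0388, 0.0402]
tool_rot: [-3.111, -0.427, 0.002]
ft_force: [-7.6, -1.3, 15.5]
grip_width: 0.73
grip_force: 18.0
```

Contact. Now I'll release, open slowly and rise.

```bash
python3 -m crank '[{"tx":0,"ty":0,"tz":-1,"turn":0},{"tx":0,"ty":0,"tz":-1,"turn":0},{"tx":0,"ty":0,"tz":-1,"turn":0},{"tx":0,"ty":0,"tz":-1,"turn":0}]' 82
python3 -m crank '[{"tx":0,"ty":0,"tz":-10,"turn":0},{"tx":0,"ty":0,"tz":-30,"turn":0},{"tx":0,"ty":0,"tz":-60,"turn":0},{"tx":0,"ty":0,"tz":-90,"turn":0}]'
python3 - <<'E'
from h import *
to(gp(137.4),.11,-74.8)
for n in("top","scene"):
    im,w=cloud(n)
    p=sel(w,(.45,.56),(-.02,.1),(.046,.06)); d=(p[:,:2]-G)*1000; loc=np.c_[d@ex,d@ey]; loc=loc[(loc[:,0]>5)&(loc[:,0]<95)]
    print(n,len(loc),loc.min(0),loc.max(0))
E
```

```text
time: 14.0
position: [0.5028, 0.0387, 0.0394]
tool_rot: [-3.112, -0.427, 0.0]
ft_force: [-0.1, -0.9, -0.2]
grip_width: 0.938
grip_force: 0.0
time: 14.5
position: [0.503, 0.0386, 0.131]
tool_rot: [-3.112, -0.426, -0.0]
ft_force: [0.6, 1.8, -0.3]
grip_width: 0.945
grip_force: 0.0
t=14.5 pos [0.503  0.0386 0.131 ] yaw -74.4 shift [92.6  0.9 21. ] turn 0.08 F [ 0.6  1.8 -0.3] q7 -1.35
top 52 [ 28.45146797 -30.43250513] [ 66.17240353 -14.5908016 ]
scene 270 [ 15.14348595 -34.39573476] [77.38588373 31.50101353]
```

```bash
python3 -m crank '[{"tx":50,"ty":1,"tz":0,"turn":0},{"tx":92.5,"ty":1,"tz":0,"turn":0},{"tx":92.5,"ty":1,"tz":20,"turn":0},{"tx":92.5,"ty":1,"tz":45,"turn":0},{"tx":92.5,"ty":1,"tz":60,"turn":0}]' 40 8
python3 -m crank '[{"tx":0,"ty":0,"tz":0,"turn":0},{"tx":0,"ty":0,"tz":0,"turn":0},{"tx":0,"ty":0,"tz":0,"turn":0},{"tx":0,"ty":0,"tz":0,"turn":0},{"tx":0,"ty":0,"tz":0,"turn":0}]' 0 8
python3 -c "
from h import *
to(gp(101.4),.070,-74.8)"
```

```text
time: 15.22
position: [0.5903, 0.0621, 0.0673]
tool_rot: [3.112, 0.426, -0.006]
ft_force: [-0.2, 0.2, 0.6]
grip_width: 0.494
grip_force: 0.0
time: 15.85
position: [0.5929, 0.0627, 0.0705]
tool_rot: [-3.112, -0.426, -0.002]
ft_force: [-1.1, -1.0, 5.4]
grip_width: 0.163
grip_force: 8.0
t=15.8 pos [0.5929 0.0627 0.0705] yaw -74.4 shift [-36.6  -0.2   0.4] turn 0.08 F [-1.1 -1.   5.4] q7 -1.21
```

```bash
python3 -m crank '[{"tx":-5,"ty":0,"tz":0,"turn":0},{"tx":-11,"ty":0,"tz":0,"turn":0},{"tx":-16,"ty":0,"tz":0,"turn":0},{"tx":-20,"ty":0,"tz":0,"turn":0},{"tx":-22,"ty":0,"tz":0,"turn":0}]'
python3 -m crank '[{"tx":-2,"ty":0,"tz":0,"turn":0},{"tx":-4,"ty":0,"tz":0,"turn":0},{"tx":-6,"ty":0,"tz":0,"turn":0},{"tx":-8,"ty":0,"tz":0,"turn":0},{"tx":-9,"ty":0,"tz":0,"turn":0}]'
python3 -c "
from h import *
to(gp(101.4),.070,-74.8)"
```

```text
time: 16.48
position: [0.5717, 0.0569, 0.0705]
tool_rot: [-3.112, -0.426, -0.004]
ft_force: [2.9, 1.2, 6.1]
grip_width: 0.161
grip_force: 8.0
time: 17.1
position: [0.5634, 0.0546, 0.0705]
tool_rot: [-3.112, -0.427, -0.005]
ft_force: [3.3, -0.2, 5.2]
grip_width: 0.161
grip_force: 8.0
t=17.1 pos [0.5634 0.0546 0.0705] yaw -74.4 shift [-6.  -0.1  0.5] turn 0.08 F [ 3.3 -0.2  5.2] q7 -1.22
```

```bash
python3 -m crank '[{"tx":-1,"ty":0,"tz":0,"turn":0},{"tx":-2,"ty":0,"tz":0,"turn":0},{"tx":-3,"ty":0,"tz":0,"turn":0},{"tx":-4,"ty":0,"tz":0,"turn":0},{"tx":-4,"ty":0,"tz":0,"turn":0}]'
python3 -m crank '[{"tx":-0.5,"ty":0,"tz":0,"turn":0},{"tx":-1,"ty":0,"tz":0,"turn":0},{"tx":-1,"ty":0,"tz":0,"turn":0}]'
python3 -c "
from h import *
to(gp(101.4),.070,-74.8)"
```

```text
time: 17.73
position: [0.5595, 0.0535, 0.0705]
tool_rot: [-3.112, -0.427, -0.004]
ft_force: [2.8, 1.4, 5.4]
grip_width: 0.158
grip_force: 8.0
time: 18.1
position: [0.5586, 0.0533, 0.0705]
tool_rot: [-3.112, -0.427, -0.004]
ft_force: [3.2, 1.5, 6.0]
grip_width: 0.159
grip_force: 8.0
t=18.1 pos [0.5586 0.0533 0.0705] yaw -74.4 shift [-1.  -0.1  0.5] turn 0.08 F [3.2 1.5 6. ] q7 -1.22
```

```bash
python3 -m crank '[{"tx":-0.5,"ty":0,"tz":0,"turn":0},{"tx":-1,"ty":0,"tz":0,"turn":0},{"tx":-1,"ty":0,"tz":0,"turn":0}]'
python3 -m crank '[{"tx":-0.5,"ty":0,"tz":0,"turn":0},{"tx":-0.5,"ty":0,"tz":0,"turn":0},{"tx":-0.5,"ty":0,"tz":0,"turn":0}]'
python3 -c "
from h import *
to(gp(101.4),.070,-74.8)"
```

```text
time: 18.48
position: [0.5581, 0.0531, 0.0705]
tool_rot: [-3.112, -0.427, -0.006]
ft_force: [5.6, 0.8, 5.4]
grip_width: 0.161
grip_force: 8.0
time: 18.85
position: [0.5581, 0.0532, 0.0705]
tool_rot: [-3.112, -0.427, -0.008]
ft_force: [6.8, 1.7, 3.6]
grip_width: 0.158
grip_force: 8.0
t=18.9 pos [0.5581 0.0532 0.0705] yaw -74.4 shift [-0.5 -0.   0.5] turn 0.08 F [6.8 1.7 3.6] q7 -1.22
```

```bash
python3 -m crank '[{"tx":-0.3,"ty":0,"tz":0,"turn":0},{"tx":-0.3,"ty":0,"tz":0,"turn":0},{"tx":-0.3,"ty":0,"tz":0,"turn":0},{"tx":-0.3,"ty":0,"tz":0,"turn":0},{"tx":-0.3,"ty":0,"tz":0,"turn":0}]'
python3 -m crank '[{"tx":0,"ty":0,"tz":0,"turn":0},{"tx":0,"ty":0,"tz":0,"turn":0},{"tx":0,"ty":0,"tz":0,"turn":0},{"tx":0,"ty":0,"tz":0,"turn":0},{"tx":0,"ty":0,"tz":0,"turn":0}]'
python3 -c "
from h import *
to(gp(137.4),.070,-74.8)"
```

```text
time: 19.48
position: [0.5581, 0.0532, 0.0705]
tool_rot: [-3.112, -0.427, -0.009]
ft_force: [8.1, 1.0, 2.8]
grip_width: 0.158
grip_force: 8.0
time: 20.1
position: [0.5581, 0.0531, 0.0705]
tool_rot: [-3.112, -0.427, -0.009]
ft_force: [7.3, 1.7, 2.0]
grip_width: 0.16
grip_force: 8.0
t=20.1 pos [0.5581 0.0531 0.0705] yaw -74.4 shift [35.6  0.2  0.7] turn 0.08 F [7.3 1.7 2. ] q7 -1.22
```

```bash
python3 -m crank '[{"tx":5,"ty":0,"tz":0,"turn":0},{"tx":13,"ty":0,"tz":0,"turn":0},{"tx":22,"ty":0,"tz":0,"turn":0},{"tx":31,"ty":0,"tz":0,"turn":0},{"tx":37,"ty":0,"tz":0,"turn":0}]' - 12
python3 -m crank '[{"tx":0,"ty":0,"tz":0,"turn":0},{"tx":0,"ty":0,"tz":0,"turn":0}]' 40
python3 -m crank '[{"tx":0,"ty":0,"tz":-30,"turn":0},{"tx":0,"ty":0,"tz":-65,"turn":0},{"tx":-50,"ty":0,"tz":-65,"turn":0},{"tx":-103,"ty":0,"tz":-65,"turn":0},{"tx":-103,"ty":0,"tz":-65,"turn":0}]' 87
python3 - <<'E'
from h import *
to(gp(33),.040,-74.8)
for n in("top","scene"):
    im,w=cloud(n)
    p=sel(w,(.44,.56),(-.02,.1),(.046,.06)); d=(p[:,:2]-G)*1000; loc=np.c_[d@ex,d@ey]; loc=loc[(loc[:,0]>-5)&(loc[:,0]<95)]
    print(n,len(loc),loc.min(0),loc.max(0))
    for c in((.471,-.228),): 
        p=sel(w,(c[0]-.045,c[0]+.045),(c[1]-.045,c[1]+.045),(.05,.066)); p=p[np.hypot(*(p[:,:2]-c).T)<.042]
        print(len(p),cv2.minEnclosingCircle(p[:,:2].astype(np.float32)*1000))
E
```

```text
time: 20.72
position: [0.5905, 0.062, 0.0704]
tool_rot: [-3.112, -0.426, 0.005]
ft_force: [-4.5, -1.5, 12.9]
grip_width: 0.164
grip_force: 12.0
time: 20.98
position: [0.5896, 0.0622, 0.0683]
tool_rot: [-3.112, -0.427, 0.006]
ft_force: [-1.0, 0.8, -0.6]
grip_width: 0.305
grip_force: 0.0
time: 21.6
position: [0.487, 0.0338, 0.1328]
tool_rot: [-3.109, -0.425, 0.009]
ft_force: [0.2, 0.1, -0.5]
grip_width: 0.87
grip_force: 0.0
t=21.6 pos [0.487  0.0338 0.1328] yaw -74.4 shift [ 5.3  0.5 92.8] turn 0.07 F [ 0.2  0.1 -0.5] q7 -1.36
top 53 [  9.86216583 -30.20218825] [ 50.91415765 -15.71667671]
113 ((468.7839050292969, -226.51141357421875), 19.90309715270996)
scene 291 [ -4.60526815 -33.56588302] [66.20050574 31.8862508 ]
150 ((473.8387451171875, -227.99282836914062), 20.829360961914062)
```

```bash
python3 -m crank '[{"tx":5,"ty":0.5,"tz":0,"turn":0},{"tx":5,"ty":0.5,"tz":35,"turn":0},{"tx":5,"ty":0.5,"tz":65,"turn":0},{"tx":5,"ty":0.5,"tz":85,"turn":0},{"tx":5,"ty":0.5,"tz":91,"turn":0}]' 87
python3 -m crank '[{"tx":0,"ty":0,"tz":0,"turn":0},{"tx":0,"ty":0,"tz":0,"turn":0},{"tx":0,"ty":0,"tz":0,"turn":0},{"tx":0,"ty":0,"tz":0,"turn":0},{"tx":0,"ty":0,"tz":0,"turn":0}]' 0 15
python3 -m crank '[{"tx":0,"ty":0,"tz":-20,"turn":0},{"tx":0,"ty":0,"tz":-50,"turn":0},{"tx":0,"ty":0,"tz":-80,"turn":0},{"tx":0,"ty":0,"tz":-100,"turn":0},{"tx":0,"ty":0,"tz":-100,"turn":0}]' 0 18
python3 - <<'E'
from h import *
to(gp(33),.040,-74.8)
a=np.deg2rad(-13.6); c=np.array([.4484,.2825])
X=np.array([np.cos(a),np.sin(a)]);Y=np.array([-X[1],X[0]])
for sx in(-1,1):
  for sy in(-1,1): print(sx,sy,(c+.0465*(sx*X+sy*Y)).round(4))
E
```

```text
time: 22.32
position: [0.4974, 0.0353, 0.042]
tool_rot: [3.11, 0.427, -0.004]
ft_force: [0.6, -0.6, -0.1]
grip_width: 0.998
grip_force: 0.0
time: 22.95
position: [0.4979, 0.0361, 0.0443]
tool_rot: [-3.111, -0.427, -0.002]
ft_force: [-0.7, 1.8, 6.4]
grip_width: 0.735
grip_force: 15.0
time: 23.58
position: [0.498, 0.0357, 0.1445]
tool_rot: [-3.111, -0.427, -0.004]
ft_force: [-0.9, 0.1, -2.2]
grip_width: 0.732
grip_force: 18.0
t=23.6 pos [0.498  0.0357 0.1445] yaw -74.4 shift [ -6.6  -1.1 104.5] turn 0.08 F [-0.9  0.1 -2.2] q7 -1.36
-1 -1 [0.3923 0.2482]
-1 1 [0.4141 0.3386]
1 -1 [0.4827 0.2264]
1 1 [0.5045 0.3168]
```

Run:
```python
from h import *
to((.5045,.318),.145,-58.7)
for n in('top','scene'):
  ctrl.get_image(n)
  for q in('water','tray'): print(n,q,[(np.round(x['xyz'],3),round(x['confidence'],2)) for x in ctrl.mark_of(n,q)[:2]])
```

```text
t=23.6 pos [0.498  0.0357 0.1445] yaw -74.4 shift [ 8.230e+01 -2.701e+02 -1.000e-01] turn -3.14 F [-0.9  0.1 -2.2] q7 -1.36
top water [(array([0.749, 0.287, 0.002]), 0.91)]
top tray [(array([ 0.449,  0.284, -0.001]), 0.56)]
scene water [(array([ 0.748,  0.294, -0.   ]), 0.76), (array([ 0.474, -0.224,  0.036]), 0.58)]
scene tray [(array([ 0.45 ,  0.288, -0.002]), 0.67)]
```

```bash
python3 -m crank '[{"tx":12,"ty":-40,"tz":0,"turn":-1},{"tx":27,"ty":-90,"tz":0,"turn":-2},{"tx":44,"ty":-145,"tz":0,"turn":-3},{"tx":60,"ty":-198,"tz":0,"turn":-3},{"tx":75,"ty":-245,"tz":0,"turn":-3}]'
python3 -m crank '[{"tx":1,"ty":-27,"tz":0,"turn":0},{"tx":1,"ty":-27,"tz":10,"turn":0},{"tx":1,"ty":-27,"tz":40,"turn":0},{"tx":1,"ty":-27,"tz":70,"turn":0}]'
python3 -c "
from h import *
to((.5045,.318),.041,-58.7)"
```

```text
time: 24.5
position: [0.503, 0.2939, 0.1427]
tool_rot: [3.03, 0.831, -0.002]
ft_force: [0.2, -0.6, -0.8]
grip_width: 0.734
grip_force: 18.0
time: 25.0
position: [0.4912, 0.3135, 0.0721]
tool_rot: [3.03, 0.826, -0.001]
ft_force: [-0.2, -0.4, -1.4]
grip_width: 0.732
grip_force: 18.0
t=25.0 pos [0.4912 0.3135 0.0721] yaw -59.5 shift [13.8  2.9 31.1] turn -0.16 F [-0.2 -0.4 -1.4] q7 -1.47
```

```bash
python3 -m crank '[{"tx":14,"ty":3,"tz":0,"turn":0},{"tx":14,"ty":3,"tz":0,"turn":0},{"tx":14,"ty":3,"tz":12,"turn":0},{"tx":14,"ty":3,"tz":24,"turn":0},{"tx":14,"ty":3,"tz":29,"turn":0}]'
python3 -m crank '[{"tx":0,"ty":0,"tz":1,"turn":0},{"tx":0,"ty":0,"tz":2,"turn":0},{"tx":0,"ty":0,"tz":2,"turn":0}]'
python3 -c "
from h import *
to((.5045,.318),.041,-58.7)"
```

```text
time: 25.62
position: [0.5034, 0.3198, 0.0435]
tool_rot: [3.03, 0.829, -0.003]
ft_force: [-0.1, -0.5, -0.2]
grip_width: 0.732
grip_force: 18.0
time: 26.0
position: [0.5044, 0.3202, 0.0429]
tool_rot: [-3.03, -0.829, -0.001]
ft_force: [0.4, -0.7, -1.6]
grip_width: 0.732
grip_force: 18.0
t=26.0 pos [0.5044 0.3202 0.0429] yaw -59.4 shift [-1.1  2.   1.9] turn -0.14 F [ 0.4 -0.7 -1.6] q7 -1.44
```

```bash
python3 -m crank '[{"tx":0,"ty":0,"tz":1,"turn":0},{"tx":0,"ty":0,"tz":1.5,"turn":0},{"tx":0,"ty":0,"tz":1.5,"turn":0}]'
python3 -m crank '[{"tx":0,"ty":0,"tz":0.5,"turn":0},{"tx":0,"ty":0,"tz":1,"turn":0},{"tx":0,"ty":0,"tz":1,"turn":0}]'
```

```text
time: 26.38
position: [0.5044, 0.3201, 0.0412]
tool_rot: [-3.03, -0.829, -0.0]
ft_force: [-0.3, -0.6, -1.1]
grip_width: 0.731
grip_force: 18.0
time: 26.75
position: [0.5047, 0.3204, 0.0407]
tool_rot: [-3.03, -0.829, -0.001]
ft_force: [-0.1, -0.4, 3.8]
grip_width: 0.734
grip_force: 18.0
```

Contact with the tray floor. Release, rise and check.

```bash
python3 -m crank '[{"tx":0,"ty":0,"tz":0,"turn":0},{"tx":0,"ty":0,"tz":0,"turn":0},{"tx":0,"ty":0,"tz":0,"turn":0}]' 80
python3 -m crank '[{"tx":0,"ty":0,"tz":-15,"turn":0},{"tx":0,"ty":0,"tz":-50,"turn":0},{"tx":0,"ty":0,"tz":-90,"turn":0},{"tx":0,"ty":-50,"tz":-120,"turn":0},{"tx":0,"ty":20,"tz":-120,"turn":0}]'
python3 - <<'E'
from h import *
to((.472,-.227),.16,-12.3)
for n in("top","scene"):
    im,w=cloud(n)
    p=sel(w,(.45,.56),(.26,.38),(.04,.056)); print(n,len(p),cv2.minEnclosingCircle(p[:,:2].astype(np.float32)*1000),np.median(p[:,2]))
    cv2.imwrite(f'pics/t_{n}.png',cv2.resize(cv2.convertScaleAbs((im[80:250,200:440] if n=='scene' else im[170:300,160:440])[:,:,::-1],alpha=1.5),(784,540 if n=='scene' else 364),interpolation=cv2.INTER_CUBIC))
E
```

```text
time: 27.12
position: [0.504, 0.3199, 0.0398]
tool_rot: [3.03, 0.829, -0.001]
ft_force: [-0.2, 0.1, 0.3]
grip_width: 0.906
grip_force: 0.0
time: 27.75
position: [0.5063, 0.3224, 0.1637]
tool_rot: [-3.013, -0.857, -0.007]
ft_force: [1.9, -0.7, -0.6]
grip_width: 0.921
grip_force: 0.0
t=27.8 pos [0.5063 0.3224 0.1637] yaw -58.2 shift [-318.5  449.    -1.9] turn -9.19 F [ 1.9 -0.7 -0.6] q7 -1.48
top 205 ((496.63995361328125, 316.2079162597656), 32.349483489990234) 0.04940533521585433
scene 244 ((502.9900207519531, 315.5906677246094), 35.424293518066406) 0.04824159337937883
```

View pics/t_scene.png

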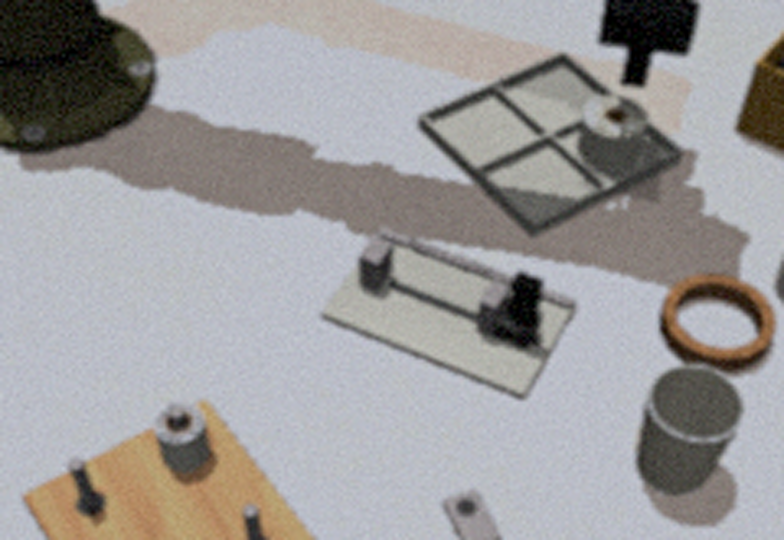

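Roll A stands in its compartment, at (613,135) in the crop. Now roll D.

```bash
python3 -m crank '[{"tx":-32,"ty":45,"tz":0,"turn":-1},{"tx":-64,"ty":90,"tz":0,"turn":-2},{"tx":-98,"ty":138,"tz":0,"turn":-4},{"tx":-132,"ty":186,"tz":0,"turn":-6},{"tx":-166,"ty":234,"tz":0,"turn":-7.5}]' 80
python3 -c "
from h import *
to((.472,-.2265),.16,-12.3)"
```

```text
time: 28.48
position: [0.4868, 0.0208, 0.161]
tool_rot: [-2.6, -1.763, -0.003]
ft_force: [1.3, -0.4, -0.3]
grip_width: 0.923
grip_force: 0.0
t=28.5 pos [0.4868 0.0208 0.161 ] yaw -21.7 shift [-235.2   77.8    0.7] turn -1.88 F [ 1.3 -0.4 -0.3] q7 -0.45
```

```bash
python3 -m crank '[{"tx":-55,"ty":18,"tz":0,"turn":-1},{"tx":-110,"ty":36,"tz":0,"turn":-1.9},{"tx":-165,"ty":55,"tz":0,"turn":-1.9},{"tx":-218,"ty":72,"tz":0,"turn":-1.9},{"tx":-235,"ty":78,"tz":0,"turn":-1.9}]' 70
python3 -m crank '[{"tx":0,"ty":0,"tz":0,"turn":0}]'
python3 - <<'E'
from h import *
to((.472,-.2265),.044,-12.3)
im,w=cloud('scene'); p=sel(w,(.42,.53),(-.28,-.17),(.05,.066)); print(len(p),cv2.minEnclosingCircle(p[:,:2].astype(np.float32)*1000))
E
```

```text
time: 29.1
position: [0.4701, -0.2288, 0.1612]
tool_rot: [2.454, 1.958, -0.0]
ft_force: [-0.6, 0.4, -0.3]
grip_width: 0.81
grip_force: 0.0
time: 29.22
position: [0.4709, -0.2261, 0.1606]
tool_rot: [2.453, 1.962, -0.0]
ft_force: [0.0, -0.2, -0.8]
grip_width: 0.802
grip_force: 0.0
t=29.2 pos [ 0.4709 -0.2261  0.1606] yaw -12.7 shift [-1.000e-01  1.200e+00  1.166e+02] turn -0.08 F [ 0.  -0.2 -0.8] q7 0.30
148 ((472.9164123535156, -227.3145751953125), 21.07992172241211)
```

```bash
python3 -m crank '[{"tx":0,"ty":1,"tz":40,"turn":0},{"tx":0,"ty":1,"tz":70,"turn":0},{"tx":0,"ty":1,"tz":95,"turn":0},{"tx":0,"ty":1,"tz":112,"turn":0},{"tx":0,"ty":1,"tz":117,"turn":0}]'
python3 -m crank '[{"tx":0,"ty":0,"tz":0,"turn":0},{"tx":0,"ty":0,"tz":0,"turn":0},{"tx":0,"ty":0,"tz":0,"turn":0},{"tx":0,"ty":0,"tz":0,"turn":0},{"tx":0,"ty":0,"tz":0,"turn":0}]' 0 15
python3 -m crank '[{"tx":0,"ty":0,"tz":-15,"turn":0},{"tx":0,"ty":0,"tz":-40,"turn":0},{"tx":0,"ty":0,"tz":-70,"turn":0},{"tx":0,"ty":0,"tz":-105,"turn":0},{"tx":0,"ty":0,"tz":-108,"turn":0}]' - 18
python3 -c "
from h import *
to(gp(44),.15,-74.8)"
```

```text
time: 29.9
position: [0.4725, -0.2228, 0.0423]
tool_rot: [-2.446, -1.969, 0.001]
ft_force: [-0.1, 0.1, 0.4]
grip_width: 0.802
grip_force: 0.0
time: 30.52
position: [0.4729, -0.224, 0.0434]
tool_rot: [2.448, 1.968, 0.001]
ft_force: [-0.6, 1.0, 3.2]
grip_width: 0.458
grip_force: 15.0
time: 31.15
position: [0.4742, -0.2249, 0.1539]
tool_rot: [2.446, 1.966, 0.006]
ft_force: [0.0, 0.3, 0.1]
grip_width: 0.455
grip_force: 18.0
t=31.1 pos [ 0.4742 -0.2249  0.1539] yaw -12.4 shift [262.8 -29.1   4. ] turn 12.48 F [0.  0.3 0.1] q7 0.32
```

```bash
python3 -m crank '[{"tx":25,"ty":-3,"tz":0,"turn":1},{"tx":65,"ty":-7,"tz":0,"turn":3},{"tx":110,"ty":-12,"tz":0,"turn":5},{"tx":155,"ty":-17,"tz":0,"turn":7},{"tx":200,"ty":-22,"tz":0,"turn":9}]'
python3 -m crank '[{"tx":0,"ty":0,"tz":0,"turn":1},{"tx":0,"ty":0,"tz":0,"turn":3},{"tx":0,"ty":0,"tz":0,"turn":3.5}]'
python3 -c "
from h import *
to(gp(36),.041,-74.8)"
```

```text
time: 31.78
position: [0.4933, -0.0251, 0.1506]
tool_rot: [-3.013, -0.888, 0.001]
ft_force: [0.1, 0.4, -0.8]
grip_width: 0.456
grip_force: 18.0
time: 32.15
position: [0.4933, -0.0263, 0.1504]
tool_rot: [-3.113, -0.426, 0.002]
ft_force: [-0.8, -0.5, 0.0]
grip_width: 0.457
grip_force: 18.0
t=32.1 pos [ 0.4933 -0.0263  0.1504] yaw -74.4 shift [ 18.1 -59.5 109.4] turn 0.08 F [-0.8 -0.5  0. ] q7 -1.24
```

```bash
python3 -m crank '[{"tx":10,"ty":-35,"tz":0,"turn":0},{"tx":18,"ty":-59.5,"tz":0,"turn":0},{"tx":18,"ty":-59.5,"tz":30,"turn":0},{"tx":18,"ty":-59.5,"tz":60,"turn":0},{"tx":18,"ty":-59.5,"tz":80,"turn":0}]'
python3 -m crank '[{"tx":0,"ty":0,"tz":12,"turn":0},{"tx":0,"ty":0,"tz":22,"turn":0},{"tx":0,"ty":0,"tz":26,"turn":0},{"tx":0,"ty":0,"tz":26,"turn":0}]'
python3 -m crank '[{"tx":0,"ty":0,"tz":1,"turn":0},{"tx":0,"ty":0,"tz":1.5,"turn":0},{"tx":0,"ty":0,"tz":1.5,"turn":0}]'
python3 -c "
from h import *
to(gp(36),.041,-74.8)"
```

```text
time: 32.78
position: [0.4937, 0.0357, 0.0691]
tool_rot: [3.112, 0.429, -0.004]
ft_force: [-0.4, 0.5, -0.6]
grip_width: 0.46
grip_force: 18.0
time: 33.28
position: [0.4953, 0.0358, 0.0452]
tool_rot: [-3.112, -0.429, -0.0]
ft_force: [0.0, -0.4, 0.3]
grip_width: 0.455
grip_force: 18.0
time: 33.65
position: [0.4953, 0.0359, 0.0437]
tool_rot: [-3.112, -0.429, -0.001]
ft_force: [0.2, -0.5, -0.6]
grip_width: 0.459
grip_force: 18.0
t=33.6 pos [0.4953 0.0359 0.0437] yaw -74.3 shift [-0.7 -0.2  2.7] turn 0.10 F [ 0.2 -0.5 -0.6] q7 -1.20
```

```bash
python3 -m crank '[{"tx":0,"ty":0,"tz":1,"turn":0},{"tx":0,"ty":0,"tz":2,"turn":0},{"tx":0,"ty":0,"tz":2.5,"turn":0},{"tx":0,"ty":0,"tz":2.5,"turn":0}]'
python3 -m crank '[{"tx":0,"ty":0,"tz":1,"turn":0},{"tx":0,"ty":0,"tz":1.5,"turn":0},{"tx":0,"ty":0,"tz":1.5,"turn":0}]'
```

```text
time: 34.15
position: [0.4951, 0.0358, 0.041]
tool_rot: [-3.112, -0.429, 0.0]
ft_force: [-0.6, 0.5, 0.3]
grip_width: 0.46
grip_force: 18.0
time: 34.52
position: [0.4951, 0.0358, 0.0395]
tool_rot: [-3.112, -0.429, 0.0]
ft_force: [0.5, -0.5, -0.1]
grip_width: 0.455
grip_force: 18.0
```

```bash
python3 -m crank '[{"tx":0,"ty":0,"tz":0.5,"turn":0},{"tx":0,"ty":0,"tz":1,"turn":0},{"tx":0,"ty":0,"tz":1,"turn":0}]'
```

```text
time: 34.9
position: [0.4952, 0.0358, 0.0394]
tool_rot: [-3.111, -0.429, 0.001]
ft_force: [-3.5, 0.0, 8.5]
grip_width: 0.453
grip_force: 18.0
```

```bash
python3 -m crank '[{"tx":0,"ty":0,"tz":-0.5,"turn":0},{"tx":0,"ty":0,"tz":-0.5,"turn":0},{"tx":0,"ty":0,"tz":-0.5,"turn":0},{"tx":0,"ty":0,"tz":-0.5,"turn":0}]' 60
python3 -m crank '[{"tx":0,"ty":0,"tz":-10,"turn":0},{"tx":0,"ty":0,"tz":-30,"turn":0},{"tx":0,"ty":0,"tz":-60,"turn":0},{"tx":0,"ty":0,"tz":-90,"turn":0},{"tx":0,"ty":0,"tz":-90,"turn":0}]'
python3 - <<'E'
from h import *
to((.590,.062),.0705,-74.8)
for n in("top","scene"):
    im,w=cloud(n)
    p=sel(w,(.45,.56),(-.02,.1),(.046,.06)); d=(p[:,:2]-G)*1000; loc=np.c_[d@ex,d@ey]; loc=loc[(loc[:,0]>5)&(loc[:,0]<80)]
    print(n,len(loc),loc.min(0),loc.max(0))
    print([(np.round(x['xyz'],3),round(x['confidence'],2)) for x in ctrl.mark_of(n,'jaw_fin')[:2]])
E
```

```text
time: 35.4
position: [0.4951, 0.0359, 0.0389]
tool_rot: [-3.112, -0.429, 0.0]
ft_force: [-0.9, 0.1, 0.2]
grip_width: 0.682
grip_force: 0.0
time: 36.02
position: [0.4971, 0.0361, 0.1317]
tool_rot: [-3.11, -0.429, -0.008]
ft_force: [0.4, -0.1, -0.4]
grip_width: 0.693
grip_force: 0.0
t=36.0 pos [0.4971 0.0361 0.1317] yaw -74.3 shift [96.1  0.3 61.7] turn 0.10 F [ 0.4 -0.1 -0.4] q7 -1.33
top 5 [ 20.70477808 -19.77237483] [ 28.65149818 -15.02074073]
[(array([0.591, 0.06 , 0.062]), 0.52)]
scene 116 [ 17.82820495 -23.11007285] [55.96651792 16.54895098]
[(array([0.592, 0.06 , 0.066]), 0.63)]
```

```bash
python3 -m crank '[{"tx":50,"ty":0,"tz":0,"turn":0},{"tx":97,"ty":0,"tz":0,"turn":0},{"tx":97,"ty":0,"tz":20,"turn":0},{"tx":97,"ty":0,"tz":45,"turn":0},{"tx":97,"ty":0,"tz":60,"turn":0}]' 40 8
python3 -m crank '[{"tx":0,"ty":0,"tz":0,"turn":0},{"tx":0,"ty":0,"tz":0,"turn":0},{"tx":0,"ty":0,"tz":0,"turn":0},{"tx":0,"ty":0,"tz":0,"turn":0},{"tx":0,"ty":0,"tz":0,"turn":0}]' 0 8
python3 -m crank '[{"tx":-6,"ty":0,"tz":0,"turn":0},{"tx":-14,"ty":0,"tz":0,"turn":0},{"tx":-22,"ty":0,"tz":0,"turn":0},{"tx":-29,"ty":0,"tz":0,"turn":0},{"tx":-33,"ty":0,"tz":0,"turn":0}]'
python3 -c "
from h import *
to(gp(77.4),.070,-74.8)"
```

```text
time: 36.85
position: [0.5864, 0.0614, 0.0664]
tool_rot: [3.112, 0.428, -0.007]
ft_force: [0.3, 0.4, 1.1]
grip_width: 0.463
grip_force: 0.0
time: 37.48
position: [0.5893, 0.0617, 0.07]
tool_rot: [-3.112, -0.429, -0.003]
ft_force: [0.0, -1.6, 4.9]
grip_width: 0.16
grip_force: 8.0
time: 38.1
position: [0.5572, 0.053, 0.07]
tool_rot: [-3.112, -0.429, -0.004]
ft_force: [4.2, -1.9, 5.7]
grip_width: 0.161
grip_force: 8.0
t=38.1 pos [0.5572 0.053  0.07  ] yaw -74.3 shift [-23.5  -0.2  -0.1] turn 0.10 F [ 4.2 -1.9  5.7] q7 -1.16
```

```bash
python3 -m crank '[{"tx":-5,"ty":0,"tz":0,"turn":0},{"tx":-10,"ty":0,"tz":0,"turn":0},{"tx":-14,"ty":0,"tz":0,"turn":0},{"tx":-17,"ty":0,"tz":0,"turn":0},{"tx":-19,"ty":0,"tz":0,"turn":0}]'
python3 -m crank '[{"tx":-0.5,"ty":0,"tz":0,"turn":0},{"tx":-1,"ty":0,"tz":0,"turn":0},{"tx":-1.5,"ty":0,"tz":0,"turn":0},{"tx":-2,"ty":0,"tz":0,"turn":0},{"tx":-2,"ty":0,"tz":0,"turn":0}]'
python3 -c "
from h import *
to(gp(77.4),.070,-74.8)"
```

```text
time: 38.72
position: [0.5392, 0.048, 0.07]
tool_rot: [-3.111, -0.429, -0.004]
ft_force: [3.5, -0.5, 6.0]
grip_width: 0.159
grip_force: 8.0
time: 39.35
position: [0.5373, 0.0475, 0.07]
tool_rot: [-3.112, -0.429, -0.004]
ft_force: [3.1, -0.9, 5.7]
grip_width: 0.158
grip_force: 8.0
t=39.4 pos [0.5373 0.0475 0.07  ] yaw -74.3 shift [-2.9 -0.1 -0. ] turn 0.10 F [ 3.1 -0.9  5.7] q7 -1.18
```

```bash
python3 -m crank '[{"tx":-0.5,"ty":0,"tz":0,"turn":0},{"tx":-1,"ty":0,"tz":0,"turn":0},{"tx":-1.5,"ty":0,"tz":0,"turn":0},{"tx":-1.5,"ty":0,"tz":0,"turn":0}]'
python3 -m crank '[{"tx":-0.5,"ty":0,"tz":0,"turn":0},{"tx":-1,"ty":0,"tz":0,"turn":0},{"tx":-1,"ty":0,"tz":0,"turn":0}]'
```

```text
time: 39.85
position: [0.5358, 0.0471, 0.07]
tool_rot: [-3.111, -0.429, -0.004]
ft_force: [3.6, -0.6, 6.4]
grip_width: 0.163
grip_force: 8.0
time: 40.22
position: [0.5349, 0.0469, 0.07]
tool_rot: [-3.111, -0.429, -0.004]
ft_force: [2.6, -0.0, 6.0]
grip_width: 0.16
grip_force: 8.0
```

```bash
python3 -m crank '[{"tx":-0.5,"ty":0,"tz":0,"turn":0},{"tx":-1,"ty":0,"tz":0,"turn":0},{"tx":-1,"ty":0,"tz":0,"turn":0}]'
python3 -m crank '[{"tx":-0.5,"ty":0,"tz":0,"turn":0},{"tx":-0.8,"ty":0,"tz":0,"turn":0},{"tx":-0.8,"ty":0,"tz":0,"turn":0}]'
```

```text
time: 40.6
position: [0.5339, 0.0466, 0.07]
tool_rot: [-3.111, -0.429, -0.004]
ft_force: [3.9, -0.9, 5.7]
grip_width: 0.162
grip_force: 8.0
time: 40.98
position: [0.5333, 0.0464, 0.07]
tool_rot: [-3.112, -0.429, -0.004]
ft_force: [3.4, -0.7, 6.3]
grip_width: 0.159
grip_force: 8.0
```

```bash
python3 -m crank '[{"tx":-0.5,"ty":0,"tz":0,"turn":0},{"tx":-0.8,"ty":0,"tz":0,"turn":0},{"tx":-0.8,"ty":0,"tz":0,"turn":0}]'
python3 -m crank '[{"tx":-0.5,"ty":0,"tz":0,"turn":0},{"tx":-0.8,"ty":0,"tz":0,"turn":0},{"tx":-0.8,"ty":0,"tz":0,"turn":0}]'
```

```text
time: 41.35
position: [0.5333, 0.0464, 0.07]
tool_rot: [-3.112, -0.43, -0.007]
ft_force: [6.1, -1.2, 4.0]
grip_width: 0.161
grip_force: 8.0
time: 41.72
position: [0.5332, 0.0464, 0.07]
tool_rot: [-3.112, -0.43, -0.01]
ft_force: [7.9, -0.1, 1.4]
grip_width: 0.166
grip_force: 8.0
```

Bearing at about 4.5 N net. Hold, then open.

```bash
python3 -m crank '[{"tx":0,"ty":0,"tz":0,"turn":0},{"tx":0,"ty":0,"tz":0,"turn":0},{"tx":0,"ty":0,"tz":0,"turn":0},{"tx":0,"ty":0,"tz":0,"turn":0},{"tx":0,"ty":0,"tz":0,"turn":0}]'
python3 -m crank '[{"tx":0,"ty":0,"tz":0,"turn":0},{"tx":0,"ty":0,"tz":0,"turn":0},{"tx":0,"ty":0,"tz":0,"turn":0},{"tx":0,"ty":0,"tz":0,"turn":0},{"tx":0,"ty":0,"tz":0,"turn":0}]'
python3 -m crank '[{"tx":5,"ty":0,"tz":0,"turn":0},{"tx":14,"ty":0,"tz":0,"turn":0},{"tx":24,"ty":0,"tz":0,"turn":0},{"tx":34,"ty":0,"tz":0,"turn":0},{"tx":44,"ty":0,"tz":0,"turn":0}]' - 12
python3 -m crank '[{"tx":8,"ty":0,"tz":0,"turn":0},{"tx":14,"ty":0,"tz":0,"turn":0},{"tx":14,"ty":0,"tz":0,"turn":0}]'
python3 -m crank '[{"tx":0,"ty":0,"tz":0,"turn":0},{"tx":0,"ty":0,"tz":0,"turn":0}]' 40
python3 -m crank '[{"tx":0,"ty":0,"tz":-30,"turn":0},{"tx":0,"ty":0,"tz":-65,"turn":0},{"tx":-50,"ty":0,"tz":-65,"turn":0},{"tx":-103,"ty":0,"tz":-65,"turn":0},{"tx":-110,"ty":0,"tz":-65,"turn":0}]' 65
python3 - <<'E'
from h import *
to(gp(21.5),.040,-74.8)
for n in("top","scene"):
    im,w=cloud(n)
    p=sel(w,(.44,.56),(-.02,.1),(.046,.06)); d=(p[:,:2]-G)*1000; loc=np.c_[d@ex,d@ey]; loc=loc[(loc[:,0]>-5)&(loc[:,0]<80)]
    print(n,len(loc),loc.min(0),loc.max(0))
E
```

```text
time: 42.35
position: [0.5332, 0.0464, 0.07]
tool_rot: [-3.112, -0.43, -0.01]
ft_force: [7.9, -0.2, 1.0]
grip_width: 0.159
grip_force: 8.0
time: 42.98
position: [0.5332, 0.0464, 0.07]
tool_rot: [-3.112, -0.43, -0.01]
ft_force: [8.3, 0.2, 0.8]
grip_width: 0.159
grip_force: 8.0
time: 43.6
position: [0.572, 0.057, 0.0699]
tool_rot: [-3.111, -0.428, 0.005]
ft_force: [-3.6, -3.5, 14.2]
grip_width: 0.158
grip_force: 12.0
time: 43.98
position: [0.5862, 0.0609, 0.0699]
tool_rot: [-3.112, -0.428, 0.002]
ft_force: [0.1, -1.2, 8.9]
grip_width: 0.163
grip_force: 12.0
time: 44.22
position: [0.5849, 0.0621, 0.0681]
tool_rot: [-3.111, -0.43, 0.005]
ft_force: [-1.1, -0.8, 0.5]
grip_width: 0.306
grip_force: 0.0
time: 44.85
position: [0.4763, 0.0316, 0.1325]
tool_rot: [-3.107, -0.429, 0.007]
ft_force: [1.4, 1.3, 0.4]
grip_width: 0.736
grip_force: 0.0
t=44.9 pos [0.4763 0.0316 0.1325] yaw -74.3 shift [ 4.6  1.1 92.5] turn 0.10 F [1.4 1.3 0.4] q7 -1.37
top 2 [ 10.60043498 -19.01739538] [ 13.50264801 -18.62203355]
scene 137 [ -4.91287791 -22.36323321] [41.79584842 18.00003895]
```

```bash
python3 -m crank '[{"tx":2,"ty":0,"tz":0,"turn":0},{"tx":2,"ty":0,"tz":35,"turn":0},{"tx":2,"ty":0,"tz":65,"turn":0},{"tx":2,"ty":0,"tz":83,"turn":0},{"tx":2,"ty":0,"tz":90,"turn":0}]' 
python3 -m crank '[{"tx":0,"ty":0,"tz":0,"turn":0},{"tx":0,"ty":0,"tz":0,"turn":0},{"tx":0,"ty":0,"tz":0,"turn":0},{"tx":0,"ty":0,"tz":0,"turn":0},{"tx":0,"ty":0,"tz":0,"turn":0}]' 0 15
python3 -m crank '[{"tx":0,"ty":0,"tz":-20,"turn":0},{"tx":0,"ty":0,"tz":-50,"turn":0},{"tx":0,"ty":0,"tz":-80,"turn":0},{"tx":0,"ty":0,"tz":-100,"turn":0},{"tx":0,"ty":0,"tz":-100,"turn":0}]' 0 18
python3 - <<'E'
from h import *
to((.482,.228),.145,-58.7)
E
```

```text
time: 45.58
position: [0.4831, 0.0318, 0.0427]
tool_rot: [3.109, 0.429, -0.003]
ft_force: [-0.2, 0.0, 0.4]
grip_width: 0.745
grip_force: 0.0
time: 46.2
position: [0.4833, 0.0326, 0.0447]
tool_rot: [-3.111, -0.429, -0.002]
ft_force: [0.1, -0.5, 4.5]
grip_width: 0.455
grip_force: 15.0
time: 46.82
position: [0.4836, 0.0328, 0.1451]
tool_rot: [-3.11, -0.43, -0.004]
ft_force: [0.4, 0.2, -0.5]
grip_width: 0.456
grip_force: 18.0
t=46.8 pos [0.4836 0.0328 0.1451] yaw -74.3 shift [  51.4 -188.4    0.6] turn -3.11 F [ 0.4  0.2 -0.5] q7 -1.37
```

```bash
python3 -m crank '[{"tx":12,"ty":-40,"tz":0,"turn":-1},{"tx":26,"ty":-90,"tz":0,"turn":-2},{"tx":42,"ty":-143,"tz":0,"turn":-3},{"tx":52,"ty":-188,"tz":0,"turn":-3},{"tx":52,"ty":-188,"tz":0,"turn":-3}]'
python3 -m crank '[{"tx":0,"ty":0,"tz":0,"turn":0},{"tx":0,"ty":0,"tz":0,"turn":0},{"tx":0,"ty":0,"tz":25,"turn":0},{"tx":0,"ty":0,"tz":50,"turn":0}]'
python3 - <<'E'
from h import *
to((.484,.229),.043,-58.7)
E
```

```text
time: 47.45
position: [0.48, 0.2315, 0.1422]
tool_rot: [3.026, 0.843, -0.004]
ft_force: [0.3, -0.2, -1.1]
grip_width: 0.456
grip_force: 18.0
time: 47.95
position: [0.4824, 0.2263, 0.0938]
tool_rot: [-3.029, -0.828, -0.001]
ft_force: [-0.0, -0.7, -1.2]
grip_width: 0.453
grip_force: 18.0
t=48.0 pos [0.4824 0.2263 0.0938] yaw -59.4 shift [ 2.7 -1.4 50.8] turn -0.14 F [-0.  -0.7 -1.2] q7 -1.34
```

```bash
python3 -m crank '[{"tx":2.5,"ty":-1.5,"tz":18,"turn":0},{"tx":2.5,"ty":-1.5,"tz":35,"turn":0},{"tx":2.5,"ty":-1.5,"tz":46,"turn":0},{"tx":2.5,"ty":-1.5,"tz":50,"turn":0},{"tx":2.5,"ty":-1.5,"tz":50,"turn":0}]'
python3 -m crank '[{"tx":0,"ty":0,"tz":0.5,"turn":0},{"tx":0,"ty":0,"tz":1,"turn":0},{"tx":0,"ty":0,"tz":1,"turn":0}]'
```

```text
time: 48.58
position: [0.4835, 0.23, 0.0442]
tool_rot: [-3.029, -0.832, -0.0]
ft_force: [-0.2, -0.1, -0.5]
grip_width: 0.458
grip_force: 18.0
time: 48.95
position: [0.4834, 0.2301, 0.0433]
tool_rot: [-3.029, -0.832, -0.001]
ft_force: [-0.1, 0.4, -0.6]
grip_width: 0.456
grip_force: 18.0
```

```bash
python3 -m crank '[{"tx":0,"ty":0,"tz":0.5,"turn":0},{"tx":0,"ty":0,"tz":1,"turn":0},{"tx":0,"ty":0,"tz":1,"turn":0}]'
```

```text
time: 49.32
position: [0.4832, 0.2299, 0.042]
tool_rot: [-3.029, -0.832, 0.0]
ft_force: [-0.1, 0.1, -0.7]
grip_width: 0.455
grip_force: 18.0
```

```bash
python3 -m crank '[{"tx":0,"ty":0,"tz":0.5,"turn":0},{"tx":0,"ty":0,"tz":1,"turn":0},{"tx":0,"ty":0,"tz":1.4,"turn":0},{"tx":0,"ty":0,"tz":1.4,"turn":0}]'
```

```text
time: 49.82
position: [0.4833, 0.23, 0.0407]
tool_rot: [-3.029, -0.832, 0.0]
ft_force: [-0.3, 0.1, 0.2]
grip_width: 0.456
grip_force: 18.0
```

```bash
python3 -m crank '[{"tx":0,"ty":0,"tz":0.6,"turn":0},{"tx":0,"ty":0,"tz":0.6,"turn":0}]'
python3 -m crank '[{"tx":0,"ty":0,"tz":0,"turn":0},{"tx":0,"ty":0,"tz":0,"turn":0},{"tx":0,"ty":0,"tz":0,"turn":0},{"tx":0,"ty":0,"tz":0,"turn":0}]' 60
python3 -m crank '[{"tx":0,"ty":0,"tz":-15,"turn":0},{"tx":0,"ty":0,"tz":-45,"turn":0},{"tx":0,"ty":0,"tz":-90,"turn":0},{"tx":0,"ty":0,"tz":-100,"turn":0},{"tx":0,"ty":0,"tz":-100,"turn":0}]'
python3 - <<'E'
from h import *
to((.585,.061),.132,-74.8)
E
```

```text
time: 50.08
position: [0.4834, 0.23, 0.0407]
tool_rot: [-3.029, -0.832, 0.0]
ft_force: [-1.1, -0.3, 6.0]
grip_width: 0.458
grip_force: 18.0
time: 50.58
position: [0.4832, 0.2299, 0.04]
tool_rot: [-3.029, -0.832, 0.0]
ft_force: [0.7, -0.6, 0.1]
grip_width: 0.678
grip_force: 0.0
time: 51.2
position: [0.4837, 0.2303, 0.1411]
tool_rot: [-3.028, -0.832, -0.003]
ft_force: [-0.5, -0.2, 0.2]
grip_width: 0.691
grip_force: 0.0
t=51.2 pos [0.4837 0.2303 0.1411] yaw -59.3 shift [  0.6 197.3   8.9] turn 3.10 F [-0.5 -0.2  0.2] q7 -1.38
```

```bash
python3 -m crank '[{"tx":0,"ty":50,"tz":0,"turn":1.5},{"tx":1,"ty":105,"tz":0,"turn":3},{"tx":1,"ty":160,"tz":0,"turn":3.1},{"tx":1.5,"ty":198,"tz":8,"turn":3.1},{"tx":1.5,"ty":198,"tz":8,"turn":3.1}]' 45
python3 -m crank '[{"tx":0,"ty":0,"tz":0,"turn":0},{"tx":0,"ty":0,"tz":0,"turn":0}]'
python3 - <<'E'
from h import *
to((.586,.0615),.0705,-74.8)
for n in("top","scene"):
    im,w=cloud(n)
    for (x,y) in(((.45,.56),(.275,.38)),((.43,.54),(.18,.272))):
        p=sel(w,x,y,(.04,.058)); print(n,len(p),cv2.minEnclosingCircle(p[:,:2].astype(np.float32)*1000),np.median(p[:,2]))
    print([(np.round(x['xyz'],3),round(x['confidence'],2)) for x in ctrl.mark_of(n,'jaw_fin')[:2]])
E
```

```text
time: 51.82
position: [0.5853, 0.0558, 0.1302]
tool_rot: [3.112, 0.405, -0.005]
ft_force: [0.5, -0.2, 0.3]
grip_width: 0.519
grip_force: 0.0
time: 52.08
position: [0.585, 0.0623, 0.1316]
tool_rot: [-3.112, -0.42, 0.002]
ft_force: [1.6, 0.8, -0.1]
grip_width: 0.519
grip_force: 0.0
t=52.1 pos [0.585  0.0623 0.1316] yaw -74.6 shift [ 0.8  1.2 61.1] turn 0.03 F [ 1.6  0.8 -0.1] q7 -1.19
top 348 ((488.4546813964844, 308.6393737792969), 32.850677490234375) 0.04915889948611052
top 0 ((0.0, 0.0), 0.0) nan
[(array([0.589, 0.062, 0.065]), 0.4)]
scene 20 ((514.0321044921875, 320.25128173828125), 20.562768936157227) 0.048182379509093765
scene 0 ((0.0, 0.0), 0.0) nan
[(array([0.59 , 0.06 , 0.064]), 0.71)]
  return _methods._mean(a, axis=axis, dtype=dtype,
  ret = ret.dtype.type(ret / rcount)
```

Run:
```python
from h import *
a=[]
for n in("top","scene"):
    im,w=cloud(n)
    a.append(cv2.resize(cv2.convertScaleAbs((im[60:190,270:470] if n=='scene' else im[190:320,140:340])[:,:,::-1],alpha=1.6),(400,260),interpolation=cv2.INTER_CUBIC))
cv2.imwrite('pics/u.png',cv2.resize(np.vstack(a),(600,600)))
```

```text
(no output)
```

View pics/u.png

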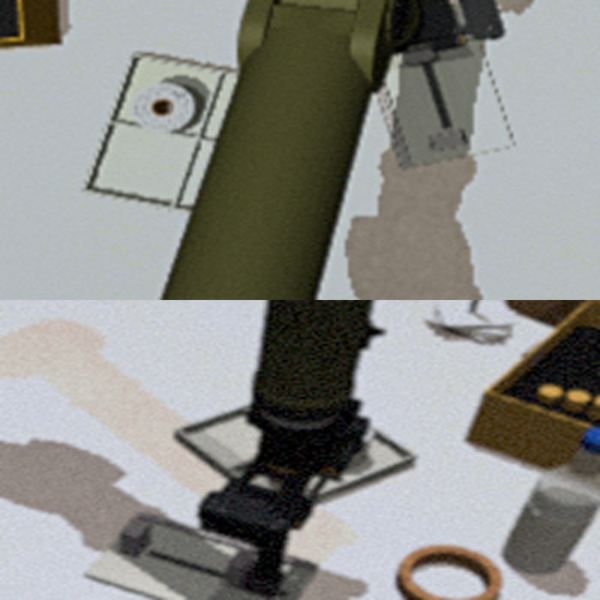

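The arm hides roll D. Roll A is upright but has shifted inside its compartment, so I'll check both once the arm has moved away. Now to shut the jaw.

```bash
python3 -m crank '[{"tx":1,"ty":0.5,"tz":20,"turn":0},{"tx":1,"ty":0.5,"tz":40,"turn":0},{"tx":1,"ty":0.5,"tz":55,"turn":0},{"tx":1,"ty":0.5,"tz":61,"turn":0},{"tx":1,"ty":0.5,"tz":61,"turn":0}]' 40 8
python3 -m crank '[{"tx":0,"ty":0,"tz":0,"turn":0},{"tx":0,"ty":0,"tz":0,"turn":0},{"tx":0,"ty":0,"tz":0,"turn":0},{"tx":0,"ty":0,"tz":0,"turn":0},{"tx":0,"ty":0,"tz":0,"turn":0}]' 0 10
python3 -m crank '[{"tx":-6,"ty":0,"tz":0,"turn":0},{"tx":-15,"ty":0,"tz":0,"turn":0},{"tx":-25,"ty":0,"tz":0,"turn":0},{"tx":-35,"ty":0,"tz":0,"turn":0},{"tx":-45,"ty":0,"tz":0,"turn":0}]'
python3 -c "
from h import *
to(gp(37.4),.07,-74.8)"
```

```text
time: 53.0
position: [0.5865, 0.06, 0.0705]
tool_rot: [3.114, 0.415, -0.002]
ft_force: [0.7, 0.8, -0.1]
grip_width: 0.46
grip_force: 0.0
time: 53.62
position: [0.5868, 0.061, 0.0714]
tool_rot: [-3.113, -0.416, -0.0]
ft_force: [-1.0, 1.7, 3.1]
grip_width: 0.157
grip_force: 10.0
time: 54.25
position: [0.5429, 0.049, 0.0714]
tool_rot: [-3.112, -0.416, -0.002]
ft_force: [1.9, 3.7, 3.2]
grip_width: 0.158
grip_force: 10.0
t=54.2 pos [0.5429 0.049  0.0714] yaw -74.8 shift [-48.7  -0.1   1.3] turn 0.01 F [1.9 3.7 3.2] q7 -1.16
```

```bash
python3 -m crank '[{"tx":-9,"ty":0,"tz":0,"turn":0},{"tx":-19,"ty":0,"tz":0,"turn":0},{"tx":-29,"ty":0,"tz":0,"turn":0},{"tx":-38,"ty":0,"tz":0,"turn":0},{"tx":-44,"ty":0,"tz":0,"turn":0}]'
python3 -m crank '[{"tx":-0.5,"ty":0,"tz":0,"turn":0},{"tx":-1,"ty":0,"tz":0,"turn":0},{"tx":-1.5,"ty":0,"tz":0,"turn":0},{"tx":-2,"ty":0,"tz":0,"turn":0},{"tx":-2,"ty":0,"tz":0,"turn":0}]'
python3 -m crank '[{"tx":-0.5,"ty":0,"tz":0,"turn":0},{"tx":-1,"ty":0,"tz":0,"turn":0},{"tx":-1.5,"ty":0,"tz":0,"turn":0},{"tx":-1.5,"ty":0,"tz":0,"turn":0}]'
```

```text
time: 54.88
position: [0.5005, 0.0374, 0.0714]
tool_rot: [-3.112, -0.416, -0.001]
ft_force: [2.7, 4.4, 3.7]
grip_width: 0.16
grip_force: 10.0
time: 55.5
position: [0.4992, 0.037, 0.0713]
tool_rot: [-3.113, -0.416, -0.001]
ft_force: [1.3, 5.4, 4.4]
grip_width: 0.157
grip_force: 10.0
time: 56.0
position: [0.4977, 0.0366, 0.0713]
tool_rot: [-3.113, -0.416, -0.001]
ft_force: [1.1, 4.9, 3.8]
grip_width: 0.157
grip_force: 10.0
```

```bash
python3 -m crank '[{"tx":-0.5,"ty":0.3,"tz":0,"turn":0},{"tx":-1,"ty":0.6,"tz":0,"turn":0},{"tx":-1.5,"ty":1,"tz":0,"turn":0},{"tx":-2,"ty":1,"tz":0,"turn":0},{"tx":-2,"ty":1,"tz":0,"turn":0}]'
python3 -m crank '[{"tx":-0.5,"ty":0,"tz":0,"turn":0},{"tx":-1,"ty":0,"tz":0,"turn":0},{"tx":-1.5,"ty":0,"tz":0,"turn":0},{"tx":-1.5,"ty":0,"tz":0,"turn":0}]'
```

```text
time: 56.62
position: [0.4959, 0.0361, 0.0713]
tool_rot: [-3.111, -0.417, -0.001]
ft_force: [1.8, 8.1, 4.1]
grip_width: 0.162
grip_force: 10.0
time: 57.12
position: [0.4953, 0.0359, 0.0713]
tool_rot: [-3.112, -0.417, -0.004]
ft_force: [4.3, 7.9, 1.9]
grip_width: 0.157
grip_force: 10.0
```

```bash
python3 -m crank '[{"tx":-0.5,"ty":-1,"tz":0,"turn":0},{"tx":-1,"ty":-2,"tz":0,"turn":0},{"tx":-1.5,"ty":-2.5,"tz":0,"turn":0},{"tx":-1.5,"ty":-2.5,"tz":0,"turn":0},{"tx":-1.5,"ty":-2.5,"tz":0,"turn":0}]'
```

```text
time: 57.75
position: [0.4951, 0.036, 0.0714]
tool_rot: [3.113, 0.416, 0.011]
ft_force: [10.4, 3.8, -5.8]
grip_width: 0.161
grip_force: 10.0
```

Shut: about 11 N with no further travel. Next, release and withdraw towards the side so both rolls can be seen.

```bash
python3 -m crank '[{"tx":1,"ty":0,"tz":0,"turn":0},{"tx":1.5,"ty":0,"tz":0,"turn":0},{"tx":1.5,"ty":0,"tz":0,"turn":0}]'
python3 -m crank '[{"tx":0,"ty":0,"tz":0,"turn":0},{"tx":0,"ty":0,"tz":0,"turn":0},{"tx":0,"ty":0,"tz":0,"turn":0}]' 40
python3 -m crank '[{"tx":0,"ty":0,"tz":-30,"turn":0},{"tx":0,"ty":0,"tz":-75,"turn":0},{"tx":0,"ty":0,"tz":-125,"turn":0},{"tx":0,"ty":40,"tz":-125,"turn":0},{"tx":0,"ty":95,"tz":-125,"turn":0}]'
python3 -m crank '[{"tx":0,"ty":50,"tz":0,"turn":0},{"tx":0,"ty":100,"tz":0,"turn":0},{"tx":0,"ty":150,"tz":0,"turn":0},{"tx":0,"ty":150,"tz":0,"turn":0}]'
python3 - <<'E'
from h import *
to((.585,.061),.132,-74.8)
a=[]
for n in("top","scene"):
    im,w=cloud(n)
    for (x,y) in(((.45,.56),(.275,.38)),((.43,.54),(.18,.272))):
        p=sel(w,x,y,(.04,.058)); print(n,len(p),cv2.minEnclosingCircle(p[:,:2].astype(np.float32)*1000) if len(p) else 0,np.median(p[:,2]) if len(p) else 0)
    a.append(cv2.resize(cv2.convertScaleAbs((im[60:220,270:470] if n=='scene' else im[180:310,150:350])[:,:,::-1],alpha=1.6),(600,300),interpolation=cv2.INTER_CUBIC))
cv2.imwrite('pics/v.png',np.vstack(a))
E
```

```text
time: 58.12
position: [0.4952, 0.036, 0.0714]
tool_rot: [3.113, 0.415, 0.005]
ft_force: [4.8, 2.4, 0.5]
grip_width: 0.158
grip_force: 10.0
time: 58.5
position: [0.4929, 0.0358, 0.0706]
tool_rot: [3.114, 0.415, -0.003]
ft_force: [-0.3, 0.1, 0.6]
grip_width: 0.408
grip_force: 0.0
time: 59.12
position: [0.5191, -0.0542, 0.1967]
tool_rot: [-3.11, -0.423, -0.003]
ft_force: [0.2, 0.8, -0.7]
grip_width: 0.457
grip_force: 0.0
time: 59.62
position: [0.5562, -0.2065, 0.1957]
tool_rot: [3.112, 0.4, -0.004]
ft_force: [-0.5, 1.6, 0.6]
grip_width: 0.455
grip_force: 0.0
t=59.6 pos [ 0.5562 -0.2065  0.1957] yaw -75.3 shift [  95.8 -251.8   62.5] turn -0.11 F [-0.5  1.6  0.6] q7 -0.71
top 342 ((487.5370788574219, 308.8477478027344), 32.310279846191406) 0.049226267771784404
top 118 ((478.094482421875, 227.06044006347656), 20.068870544433594) 0.04884756109685551
scene 240 ((493.03973388671875, 307.525146484375), 33.88802719116211) 0.04837289960469837
scene 102 ((483.54351806640625, 227.24688720703125), 21.847673416137695) 0.04778771842577728
```

View pics/v.png

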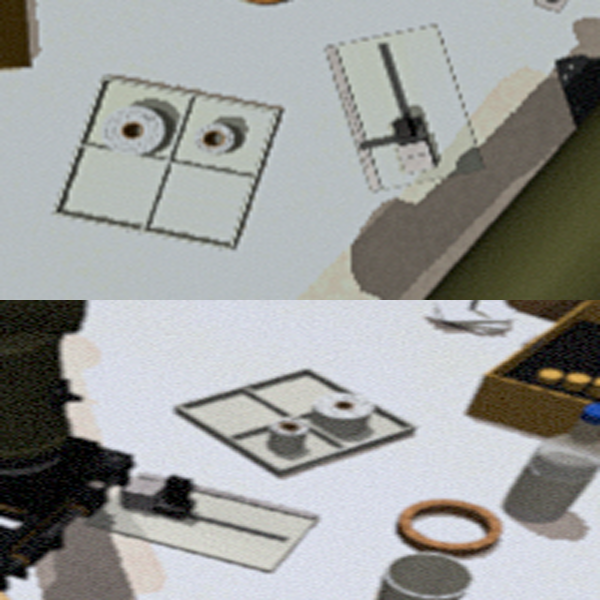

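The picture shows both rolls upright in their own compartments, roll A at (132,130) and roll D at (215,138). The gauge is empty and its jaw is shut against the fixed jaw at (412,145).

```bash
python3 -c "
from bench import ctrl
print(ctrl.close_job())"
```

```text
the job is handed in; nothing more can be done
None
```

The job is handed in: the two rolls present (roll_a, then roll_d) were each gauged at a steady push of about 5 N and stand upright in separate tray compartments, roll_a having shifted inside its compartment after I placed it, and the gauge is empty with its jaw shut.

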